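# Rehang the condiment cabinet's lift-off door

## Task

Put the condiment cabinet back in order after washing up: stand the salt shaker upright inside the empty printed ring on the cabinet's top, and take the cabinet's door out of the dish rack, lower it so that both its knuckles drop fully down over the two hinge pins, and swing it fully shut. Set both down gently rather than dropping them, do not slam the door or let it or the shaker fall over, and leave everything else where it stands.

Things in the scene. Friction and masses are not known exactly. Their poses are not given: they have to be found in the camera images.
- cabinet: Fixed bamboo condiment cabinet, 172 wide, 155 deep, 195 high (mm), open in front, on the table; yaw within +-0.2 rad, front towards the robot. Origin: at table height under the middle of its front plane; x to its back, y to the hinge side (left for one facing the front), z up. A wire rail 32 mm high runs along the top's sides (y = +-82, from x = 40) and back (x = 151), none in front.
- pin_low (a point): Foot of the lower hinge pin, at cabinet (-6.5, 96, 42) mm, axes as the cabinet's. The upright pin, 6.4 mm thick and 24 tall, its upper 9 mm tapering to a 2 mm tip, stands on a 13 mm barrel whose flat top is this point. The hung door turns about the vertical line through both pins.
- pin_up (a point): Foot of the upper hinge pin: same shape, 105 mm straight above the lower one, at cabinet (-6.5, 96, 147) mm. Axes as the cabinet's. The lower knuckle cannot pass down over it, so the raised door has to come in from the side or the front before it is lowered.
- jamb (a point): Point of the cabinet, at (-6.5, -85, 104.5) mm in its frame, where the door's free-edge point door_edge lies when the door is hung and shut. Axes as the cabinet's.
- ring_spot (a point): Centre of the empty printed ring (dark line, 62 mm outside, 58 inside) on the liner on the cabinet's flat top, at cabinet (52, 0, 195) mm: 52 mm behind the front edge, at surface height. The other ring and the square on the liner, at cabinet (118, -52) and (118, 52), are taken by the bottle and the box.
- door: Loose lift-off door, bamboo panel 170 wide, 165 high, 10 thick (mm), about 0.24 kg, weight near its middle. Origin: middle of its foot (lower edge), mid thickness; x out of its front (framed) face, y along its width to the free edge, z up its height. Starts in the rack leaning 30 deg, top away from the robot (rack's +x), front face up; it lies on a wire hoop and can be drawn up and out.
- door_edge (a point): Middle of the door's free edge, door (0, 85, 82.5) mm, axes as the door's. A steel knob 18 mm thick stands 20 mm out of the front face at door y = 60, z = 85. Hung and shut, the door is upright, its x opposite to the cabinet's x, its foot 22 mm above the table. Opening, it swings towards the cabinet's -x, then +y. No spring, no catch: it stays where left.
- knuckle_low (a point): Centre of the lower end of the door's lower knuckle, at door (0, -96, 20) mm, axes as the door's; lies on pin_low when fully down. The knuckle is a steel tube beside the hinge edge (y = -85), 15 mm outside, 9.2 mm bore, 22 mm long, bore along the door's z.
- knuckle_up (a point): Centre of the lower end of the door's upper knuckle (same tube), at door (0, -96, 125) mm; lies on pin_up when fully down. Axes as the door's.
- shaker: Loose salt shaker: white ceramic body, 44 mm diameter, 61 high, topped by a steel twist cap of 43 mm diameter, straight up to 80 mm and domed to 92 mm in all; about 0.17 kg. Origin: centre of its foot. It stands upright on the table in front of the cabinet, within the door's swing.
- rack: Fixed wire dish rack on a white drip tray, 284 x 254 mm, rim 65 mm high, wire floor at 27.5 mm; yaw within +-0.35 rad. Origin: middle of its underside. Two slots lean 30 deg, tops to +x: the door's foot at rack x = -30, the board's at x = -102. Under each a wire hoop 90 mm wide along y reaches 85 mm up the face; a toe bar crosses the front of the foot, 11 mm above it.
- board: Small chopping board, 120 wide, 130 high, 9 thick (mm), leaning in the rack 72 mm before the door (nearer the robot) and parallel to it; no knuckles, no knob. Origin: middle of its foot. Leave alone.
- bowl: Rice bowl, 84 mm diameter, 45 high, upside down in the rack at about rack x = 75 mm, below the door's upper part, its top 73 mm above the table. Origin: centre of its foot ring, now on top. Leave alone.
- vinegar: Small vinegar bottle, 50 mm diameter, 110 high, on the cabinet's top at about cabinet (118, -52) mm. Origin: centre of its foot. Leave alone.
- picks: White toothpick box, 46 x 46 mm, 85 high, on the cabinet's top at about cabinet (118, 52) mm. Origin: centre of its foot. Leave alone.
- teacup: White cup without handle, 72 mm diameter, 85 high, between cabinet and rack. Origin: centre of its foot. Leave alone.
- rolling_pin: Short maple rolling pin, 38 mm diameter, 222 long over the handles, lying along x on the table between cabinet and rack. Origin: under its middle, on the table. Leave alone.
- dumpling_tray: Clear acrylic dumpling tray with ridges, 150 x 240 x 16 mm, flat on the table at the far side. Origin: underside, middle of its edge nearest the robot. Leave alone.
- steamer: Stainless steamer insert: perforated dish of 180 mm diameter on three short feet, ring handle up to 85 mm on a centre post, close in front of the robot. Origin: on the table below the point of its rim farthest from the robot. Leave alone.

How it is judged (in metres and radians):
At the end, for the whole second after the job is handed in: Both knuckles sit on their pins' feet (within 5 mm sideways and in height), the door's free edge is within 10 mm of its shut place, the shaker stands upright (0.1 rad) on the cabinet's top within 12 mm of the printed ring's centre, and door and shaker are at rest (horizontal distance between knuckle_low and pin_low below 0.005 m and z of knuckle_low in the frame of pin_low between -0.004 and 0.005 m and horizontal distance between knuckle_up and pin_up below 0.005 m and z of knuckle_up in the frame of pin_up between -0.004 and 0.005 m and horizontal distance between door_edge and jamb below 0.01 m and horizontal distance between shaker and ring_spot below 0.012 m and z of shaker in the frame of ring_spot between -0.005 and 0.005 m and angle between shaker's own z axis and vertical below 0.1 rad and linear speed of each of door, shaker below 0.02 m/s); the robot touches nothing.
It fails at once if a bystander (board, bowl, bottle, toothpick box, cup, rolling pin, tray, steamer insert) is moved by more than 30 mm (distance of any of vinegar, picks, board, bowl, teacup, rolling_pin, dumpling_tray, steamer from where it was at the start of the episode above 0.03 m).
It fails at once if the door is dropped or slammed (faster than 0.4 m/s while no finger touches it) (linear speed of door above 0.4 m/s and contact force between the fingers and door below 0.05 N).
It fails at once if the door falls flat (tilted more than 1.2 rad) (angle between door's own z axis and vertical above 1.2 rad).
It fails at once if the shaker is dropped (faster than 0.4 m/s while no finger touches it) (linear speed of shaker above 0.4 m/s and contact force between the fingers and shaker below 0.05 N).
It fails at once if the shaker falls over (tilted more than 1 rad) (angle between shaker's own z axis and vertical above 1 rad).
It also fails if it takes over 72 s, if anything falls off the work surface, if the arm or the gripper's body presses on something with over 40 N, if the wrist force passes 120 N, or if a joint passes its speed limit or range.

## Robot

A 7-joint arm with a two-finger parallel gripper is mounted at the origin on the work surface. World frame = base frame: x ahead of the robot, y to its left, z up, the work surface at z = 0. Lengths are in mm, angles in rad, forces in N, time in s.
With the tool pointing down it reaches from about 425 to 825 mm from the base axis. Payload 3.6 kg.
Tool frame: the origin (TCP) lies on the centre line of the jaws, within the pads' length; the fingertips stand 14 mm ahead of it and the grasp point (between the pads) lies 5 mm behind it (arm.tcp_to_tips is the distance from the TCP to the fingertips, in mm); z points along the fingers, y is the direction in which the jaws open and shut (so a half turn about z gives the same grasp; the last joint's range is limited). The gripper opens to 85 mm and grips with 20 to 120 N. Pads are 22 mm wide; open, the fingers measure 114 mm over their backs; the gripper's body (76 mm by 85 mm) begins 54 mm behind the grasp point. The pads swing forward as they close: fully open they stand 13 mm farther back than shut.
Start: joints at [1.113, 0.615, -0.013, 1.423, 0.008, 1.103, -0.04], TCP at [271.446, -590.577, 245.297] pointing down, gripper open.
Joint ranges: [-3.12, 3.12], [-0.3, 2.06], [-1.34, 1.32], [0.26, 2.42], [-1.36, 4.5], [0.01, 1.98], [-2.84, 2.84]. Speed limits (rad/s): [2.79, 2.79, 3.14, 3.14, 3.14, 3.14, 3.14].

## Interface

Orientations are given as a rotation vector (axis times angle).
In Python, from plant import arm gives the robot as it stands.
- The arm moves only by the tool step_arm, never from a script. Its argument "commands" is a list of rows, each an object with "linear": the shift along the tool's x, y, z in mm, a list of three; "twist": the turn, a rotation vector about the tool's x, y, z in degrees, a list of three. In form: [{"linear": [tx, ty, tz], "twist": [ax, ay, az]}, ...]. A call has 1 to 10 rows; each row is the pose to reach, as a shift and turn from the pose measured when the call began, along the tool's axes at that moment; what a row does not reach only later rows make up. A row lasts 1/10 s, in which the tool goes at most 50 mm and 8.59 degrees, less where a joint would pass 70% of its speed; a pose out of reach is approached as far as the arm can. A call with a gripper value outside its range is refused whole. "grip" is the closure in counts, from 0 (fully open) to 255 (shut), set as the call begins (left out, the last holds). The fingers move at their own pace and stop on an object; the grip force is fixed at half the most. Time passes only in rows, so rows that repeat a pose let the fingers close. It gives the time, the measured TCP pose, the force and the opening at its end, in the units of the state.
- arm.get_obs(): the state, without advancing time (a new reading comes with each control period).
- arm.capture(name): name is "side" or "top" or "wrist"; returns (picture, depth): 480x640x3 uint8, red, green, blue; 480x640 float32, mm along the optical axis (not along the pixel's ray), 0 where there is no reading.
- arm.camera_params(name): a dict with "fx", "fy", "cx", "cy" (pixels), "origin" and "attitude" of the camera in the world. Camera axes: x right, y down, z forward; pixel columns grow to the right and rows downward; lengths in mm; the calibration is good to about 2 mm. A picture is of the moment at which its call begins: read the wrist's pose just before it. camera_params takes no time and is no camera call; for the wrist camera it gives the pose at the moment of the call.
- arm.job_done(): hands the job in, once; it reports no verdict.
The state is a dict: "clock": time; "joints": joint angles; "dq": joint speeds; "joint_efforts": joint torques, N m; "eef_pos": TCP position; "tcp_rot": TCP orientation; "wrist_force": force on the tool from outside, world axes, zero at the start; "moment": the same for the moment, N m; "opening": opening from 0.0 (shut) to 1.0 (fully open).
Only numpy, scipy, OpenCV 4.12 (cv2) and the standard library are available. Lean on these libraries where they do the work, as an engineer would, in place of code of your own. Each camera call takes 0.05 s, during which the arm holds its last target. There are 200 camera calls.

## Working session

There is one attempt and no reset: what is moved stays moved. The work goes in short steps, Python scripts to look and compute and a tool call to move; the robot and the scene stay as the last step left them, time stands still between calls to the robot, and variables do not carry over. Pictures are saved under pics/ and viewed, about 8 in all and at most 12, crops included, and the job is handed in when it is done.

Besides the shell and the picture viewer there is one more tool, called after "Request:" by a JSON object that holds its "op" and its "data", one argument or row to a line. step_arm: Moves the arm, as the interface text tells. Its arguments: {"type":"object","properties":{"commands":{"type":"array","items":{"type":"object","properties":{"linear":{"type":"array","items":{"type":"number"}},"twist":{"type":"array","items":{"type":"number"}}}}},"grip":{"type":"number"}},"required":["commands"]}

```bash
ls; mkdir -p pics; cat > h.py <<'E'
import numpy as np, cv2
from scipy.spatial.transform import Rotation as R
from plant import arm
def cam(n):
    p=arm.camera_params(n); a=np.array(p['attitude'],float)
    M=a if a.shape==(3,3) else R.from_rotvec(a).as_matrix()
    return p,M,np.array(p['origin'],float)
def ray_plane(n,u,v,z,c=None):
    p,M,o=c or cam(n)
    d=M@np.array([(u-p['cx'])/p['fx'],(v-p['cy'])/p['fy'],1.])
    return o+d*(z-o[2])/d[2]
def cloud(n,dep,c=None):
    p,M,o=c or cam(n)
    v,u=np.mgrid[0:480,0:640]
    P=np.stack([(u-p['cx'])/p['fx']*dep,(v-p['cy'])/p['fy']*dep,dep],-1)
    W=P@M.T+o; W[dep<=0]=np.nan
    return W
def proj(n,X,c=None):
    p,M,o=c or cam(n); q=(np.atleast_2d(X)-o)@M
    return np.c_[q[:,0]/q[:,2]*p['fx']+p['cx'],q[:,1]/q[:,2]*p['fy']+p['cy']]
E
python3 - <<'E'
from h import *
for n in('top','side'):
    print(n,arm.camera_params(n))
    im,d=arm.capture(n); cv2.imwrite(f'pics/{n}0.png',im[:,:,::-1]); np.save(f'{n}0.npy',d); print((d>0).mean())
print(arm.get_obs())
E
```

```text
pics
top {'fx': 535.0410478503542, 'fy': 535.0410478503542, 'cx': 321.1076605776083, 'cy': 233.48023423122854, 'origin': array([ 339.99631977,   32.23440054, 1317.18862291]), 'attitude': array([-2.12989853,  2.13433377, -0.24355011])}
0.995947265625
side {'fx': 490.520058076872, 'fy': 490.520058076872, 'cx': 324.45543229273034, 'cy': 250.70997030334405, 'origin': array([ 483.50559903, -667.77697661,  643.77041054]), 'attitude': array([-2.21284083,  0.15350537, -0.08717602])}
0.9962727864583333
{'clock': 0.1, 'joints': array([ 1.11349416,  0.61582691, -0.012634  ,  1.42476084,  0.00805667,
        1.10342139, -0.04037023]), 'dq': array([-0.0011025 , -0.00049694,  0.00121342, -0.00599454,  0.00033693,
        0.00187752, -0.00071849]), 'joint_efforts': array([ 1.19165954e-03, -4.70381784e+01,  2.60298690e-01, -1.71571022e+01,
        1.01234985e-02,  5.83666275e-03, -1.56716163e-05]), 'eef_pos': array([ 271.18912596, -589.98737016,  244.24368542]), 'tcp_rot': array([-3.06669887e+00, -6.71124612e-01,  7.66805285e-04]), 'wrist_force': array([-0.66492676, -0.90397767, -0.97490638]), 'moment': array([-0.07236425,  0.01200867,  0.0217892 ]), 'opening': 1.002351860231958}
```

View pics/top0.png

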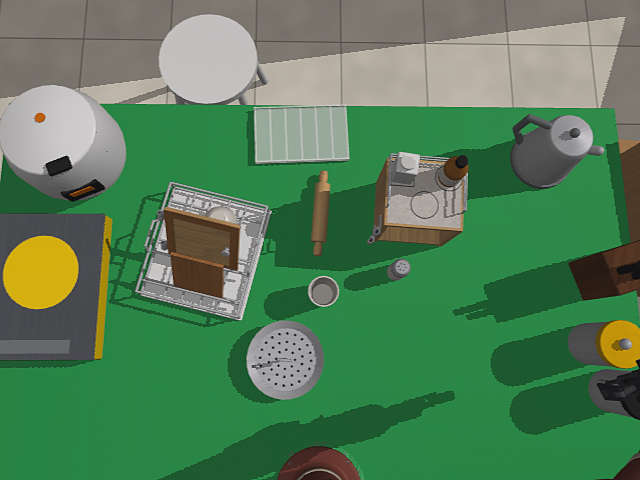

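View pics/side0.png

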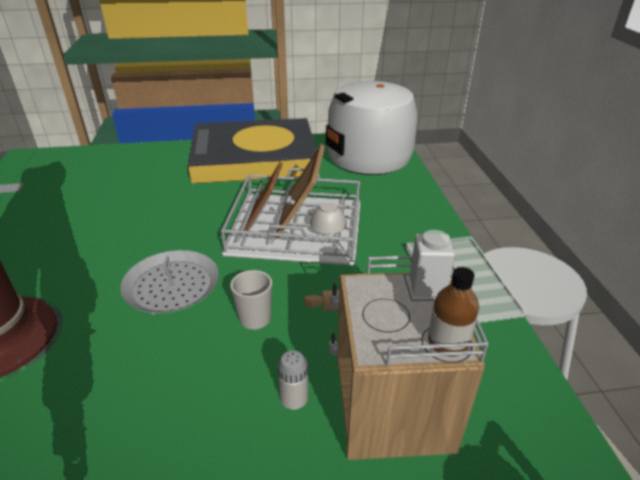

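The top view has +x up and +y left: shaker at (400,268), cabinet at (425,200) with the free ring near (424,205) and hinge pins at (374,235). The door is in the rack around (203,238), with its knob at (226,252). The side view agrees with this. Next I'll measure.

```bash
cat > m.py <<'E'
from h import *
C={n:cam(n) for n in('top','side')}
D={n:np.load(f'{n}0.npy') for n in C}
I={n:cv2.imread(f'pics/{n}0.png') for n in C}
W={n:cloud(n,D[n],C[n]) for n in C}
def box(n,u0,u1,v0,v1):
    m=np.zeros((480,640),bool); m[v0:v1,u0:u1]=1; return m
def plane(P):
    for _ in range(4):
        c=P.mean(0); n=np.linalg.svd(P-c,full_matrices=False)[2][2]; r=(P-c)@n; P=P[abs(r)<max(2*r.std(),.5)]
    return c,n*np.sign(n[2]),r.std(),len(P)
E
cat > m1.py <<'E'
from m import *
for n in C:
    w=W[n]; print(n,'table z',np.nanmedian(w[300:460,180:280,2]) if n=='top' else np.nanmedian(w[380:470,100:250,2]))
for n,b in(('top',(365,480,140,260)),('side',(330,500,260,460))):
    w=W[n]; m=box(n,*b)&(abs(w[...,2]-195)<5); P=w[m]
    r=cv2.minAreaRect(P[:,:2].astype(np.float32)); print('cabtop',n,len(P),np.median(P[:,2]),r)
    # boundary: biggest component edges
    cv2.imwrite(f'pics/m_{n}.png',m*255.)
# shaker
for n,b in(('top',(380,420,250,290)),('side',(270,315,340,415))):
    w=W[n]; m=box(n,*b)&(w[...,2]>8); P=w[m]; print('shaker',n,P.min(0),P.max(0))
    cap=P[(P[:,2]>62)]; print(cv2.minEnclosingCircle(cap[:,:2].astype(np.float32)))
# door
w=W['top']; m=box('top',160,245,205,272); hsv=cv2.cvtColor(I['top'],cv2.COLOR_BGR2HSV)
m&=(hsv[...,1]>60)&(hsv[...,0]<25)&(w[...,2]>70)
P=w[m]; c,nn,s,k=plane(P); print('door plane',c,nn,s,k)
Q=P[abs((P-c)@nn)<4]
up=np.array([0,0,1])-nn*nn[2]; up/=np.linalg.norm(up); yy=np.cross(up,nn)
q=np.c_[(Q-c)@yy,(Q-c)@up]; print('y',yy,'z',up,'ext',q.min(0),q.max(0)); print(cv2.minAreaRect(q.astype(np.float32)))
top=c+up*q[:,1].max()+yy*(q[:,0].min()+q[:,0].max())/2; print('front top mid',top)
for k in 'bowl',: pass
w=W['top']; m=box('top',300,345,270,312)&(w[...,2]>40);print('cup',w[m].min(0),w[m].max(0))
E
python3 m1.py
```

```text
top table z 1.707119402223043
side table z 1.289213184562925
cabtop top 3931 195.72913798270156 ((652.6165771484375, -230.4104461669922), (172.50091552734375, 156.1432342529297), 85.57374572753906)
cabtop side 8287 196.748295984498 ((655.1414794921875, -229.59556579589844), (174.59698486328125, 154.85353088378906), 85.55719757080078)
shaker top [ 464.03234646 -215.12866015    8.27643051] [ 527.12624969 -172.61821953   96.29832034]
((505.27935791015625, -193.88121032714844), 21.849937438964844)
shaker side [ 486.6783159  -216.59630621    8.04985967] [ 530.00475599 -177.81831085   94.64078489]
((508.431640625, -194.41244506835938), 22.181825637817383)
door plane [561.1515512  266.87853055 130.11235277] [-0.59166625  0.17506993  0.78694445] 21.355727268223728 3396
y [-0.28373284 -0.95890337  0.        ] z [ 0.75460369 -0.22328198  0.61702385] ext [-86.51057736  12.09697512] [84.63695202 67.31510154]
((-0.31848907470703125, 39.31831741333008), (170.36793518066406, 49.209373474121094), 2.8158018589019775)
front top mid [612.21357969 252.74659398 171.64737569]
cup [415.61273577 -45.78321122  40.30609978] [485.45084873  23.63117623  90.9589675 ][ WARN:0@1.164] global loadsave.cpp:1063 imwrite_ Unsupported depth image for selected encoder is fallbacked to CV_8U.
```

```bash
cat > m2.py <<'E'
from m import *
w=W['top']; hsv=cv2.cvtColor(I['top'],cv2.COLOR_BGR2HSV)
base=(hsv[...,1]>60)&(hsv[...,0]<25)
P=w[box('top',170,240,218,245)&base]; c,nn,s,k=plane(P); print('door plane',c,nn,s,k,'lean',np.degrees(np.arccos(nn[2])))
A=w[box('top',155,250,200,275)&(w[...,2]>60)]
Q=A[abs((A-c)@nn)<3]
up=np.array([0,0,1])-nn*nn[2]; up/=np.linalg.norm(up); yy=np.cross(up,nn)
q=np.c_[(Q-c)@yy,(Q-c)@up]; print('y',yy,'z',up,q.min(0),q.max(0)); r=cv2.minAreaRect(q[abs(q[:,0])<90].astype(np.float32));print(r)
# top edge v per bins
for lo in range(-80,80,20):
    t=q[(q[:,0]>lo)&(q[:,0]<lo+20)]; print(lo,t[:,1].max().round(1),end=' ')
ym=(q[:,0].min()+q[:,0].max())/2; print('ym',ym,'front top mid',c+up*q[:,1].max()+yy*ym)
# knuckles
K=A[((A-c)@yy<q[:,0].min()+2)]; print(len(K))
# ring
g=cv2.cvtColor(I['top'],cv2.COLOR_BGR2GRAY); p,M,o=C['top']
x=cv2.HoughCircles(cv2.resize(g[180:240,390:460],None,fx=4,fy=4,interpolation=3),3,1,100,param1=100,param2=20,minRadius=40,maxRadius=80)
print(x)
for h in x[0][:3]: print(ray_plane('top',390+h[0]/4-.375,180+h[1]/4-.375,195), h[2]/4*1122/535)
# cabinet axes
a=np.radians(-4.43); X=np.array([np.cos(a),np.sin(a),0]);Y=np.array([-X[1],X[0],0]); O=np.array([653.9,-230,0])-77.5*X
print('cab O',O,'ring',O+52*X,'pin',O-6.5*X+96*Y)
for n in C:
    im=I[n].copy()
    for k in [(-6.5,96,42),(-6.5,96,147),(-6.5,96,171),(-6.5,96,66),(0,86,195),(0,-86,195),(155,86,195),(52,0,195),(-6.5,-85,104.5)]:
        u=proj(n,O+X*k[0]+Y*k[1]+[0,0,k[2]])[0]; cv2.drawMarker(im,tuple(np.round(u*1).astype(int)),(255,0,255),0,5,1); print(n,k,u)
    cr=im[130:270,350:490] if n=='top' else im[250:390,290:430]
    cv2.imwrite(f'pics/ov_{n}.png',cv2.resize(cr,None,fx=4,fy=4,interpolation=cv2.INTER_NEAREST))
E
python3 m2.py; python3 - <<'E'
import cv2,numpy as np
a=cv2.imread('pics/ov_top.png');b=cv2.imread('pics/ov_side.png')
cv2.imwrite('pics/ov.png',cv2.resize(np.hstack([a,b]),(800,400)))
E
```

```text
Traceback (most recent call last):
  File "m2.py", line 4, in <module>
    P=w[box('top',170,240,218,245)&base]; c,nn,s,k=plane(P); print('door plane',c,nn,s,k,'lean',np.degrees(np.arccos(nn[2])))
                                                   ~~~~~^^^
  File "m.py", line 10, in plane
    c=P.mean(0); n=np.linalg.svd(P-c,full_matrices=False)[2][2]; r=(P-c)@n; P=P[abs(r)<max(2*r.std(),.5)]
                   ~~~~~~~~~~~~~^^^^^^^^^^^^^^^^^^^^^^^^^
numpy.linalg.LinAlgError: SVD did not converge
[ WARN:0@0.023] global loadsave.cpp:275 findDecoder imread_('pics/ov_top.png'): can't open/read file: check file path/integrity
[ WARN:0@0.023] global loadsave.cpp:275 findDecoder imread_('pics/ov_side.png'): can't open/read file: check file path/integrity
Traceback (most recent call last):
cv2.error: OpenCV(4.12.0) :-1: error: (-5:Bad argument) in function 'resize'
> Overload resolution failed:
>  - src data type = object is not supported
>  - Expected Ptr<cv::UMat> for argument 'src'
```

```bash
sed -i 's/245)&base\]/245)\&base\&(w[...,2]>60)]/' m2.py; python3 m2.py; python3 - <<'E'
import cv2,numpy as np
a=cv2.imread('pics/ov_top.png');b=cv2.imread('pics/ov_side.png')
cv2.imwrite('pics/ov.png',cv2.resize(np.hstack([a,b]),(800,400)))
E
```

```text
door plane [577.7014767  261.5222009  135.68918301] [-0.84540222  0.2131633   0.48975146] 1.2926074378668417 1513 lean 60.6757530150968
y [-2.44491994e-01 -9.69651311e-01  1.38777878e-17] z [ 0.47488814 -0.11974031  0.87186209] [-102.54802527  -88.15483796] [113.42464956  52.8113916 ]
((-2.2575454711914062, -17.819503784179688), (140.8128662109375, 175.255126953125), 89.73051452636719)
-80 49.6 -60 52.8 -40 50.1 -20 48.0 0 48.3 20 48.0 40 50.2 60 48.4 ym 5.43831214860414 front top mid [601.45135666 249.92528196 181.73343341]
84
[[[134.5  97.5  54.9]
  [233.5  77.5  50.8]]]
[ 628.86985219 -226.44913062  195.        ] 28.78402
[ 640.28158299 -281.34000314  195.        ] 26.634392
cab O [ 576.63153547 -224.01381683    0.        ] ring [ 628.47618264 -228.03035263    0.        ] pin [ 577.5660976  -127.79855508    0.        ]
top (-6.5, 96, 42) [370.12886133 240.01656644]
top (-6.5, 96, 147) [375.7909509  231.43427226]
top (-6.5, 96, 171) [377.22443465 229.26147385]
top (-6.5, 96, 66) [371.34263584 238.1767916 ]
top (0, 86, 195) [383.48855161 224.41466048]
top (0, -86, 195) [462.72384123 230.54945668]
top (155, 86, 195) [386.93216482 156.12551525]
top (52, 0, 195) [423.97944224 204.17744329]
top (-6.5, -85, 104.5) [450.92721181 241.05627439]
side (-6.5, 96, 42) [331.72138554 343.19230722]
side (-6.5, 96, 147) [332.88469586 295.29620951]
side (-6.5, 96, 171) [333.17918865 283.17128022]
side (-6.5, 96, 66) [331.97077611 332.92433759]
side (0, 86, 195) [338.58356937 274.82815612]
side (0, -86, 195) [351.76007016 370.76281463]
side (155, 86, 195) [445.43648102 270.99263632]
side (52, 0, 195) [384.47634143 315.95754527]
side (-6.5, -85, 104.5) [343.57990506 417.14525682]
```

View pics/ov.png

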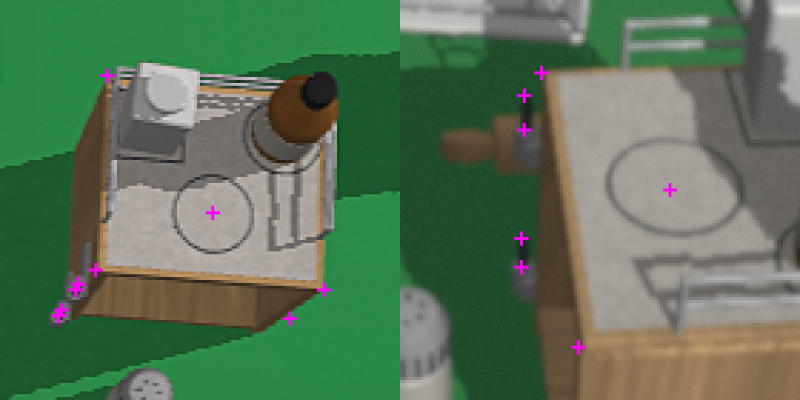

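The top and side views agree to about 2 mm. The overlay crop shows the predicted pins and ring roughly 1 px off. I'll start with the shaker.

Request:
{"op": "step_arm", "data": {
  "commands": [
    {"linear": [380,-261,60],"twist": [0,0,29]},
    {"linear": [380,-261,60],"twist": [0,0,29]},
    {"linear": [380,-261,60],"twist": [0,0,29]},
    {"linear": [380,-261,60],"twist": [0,0,29]},
    {"linear": [380,-261,60],"twist": [0,0,29]},
    {"linear": [380,-261,60],"twist": [0,0,29]},
    {"linear": [380,-261,60],"twist": [0,0,29]},
    {"linear": [380,-261,60],"twist": [0,0,29]},
    {"linear": [380,-261,60],"twist": [0,0,29]},
    {"linear": [380,-261,60],"twist": [0,0,29]}
  ],
  "grip": 0
}}

```text
clock: 1.1
eef_pos: [510.1, -186.4, 183.7]
tcp_rot: [-3.133, 0.102, 0.002]
wrist_force: [0.1, 0.2, 0.3]
opening: 1.0
```

```bash
cat >> h.py <<'E'
def yd(xd_angle_y,tilt=None):
    "tool pointing down with tool y at given world angle (deg)"
    a=np.radians(xd_angle_y); y=np.array([np.cos(a),np.sin(a),0]); z=np.array([0,0,-1.]); return np.c_[np.cross(y,z),y,z]
def go(p,Rt):
    s=arm.get_obs(); R0=R.from_rotvec(s['tcp_rot']).as_matrix()
    print('clk',s['clock'],'pos',s['eef_pos'].round(1),'rv',s['tcp_rot'].round(3),'j',s['joints'].round(2),'op',round(s['opening'],3),'F',s['wrist_force'].round(1))
    print('  lin',(R0.T@(np.array(p)-s['eef_pos'])).round(1),'tw',np.degrees(R.from_matrix(R0.T@Rt).as_rotvec()).round(2))
E
python3 - <<'E'
from h import *
go([507,-194,55],yd(-94.4))
c=cam('wrist'); im,d=arm.capture('wrist'); print(c[2],c[0]['fx'])
cv2.imwrite('pics/w1.png',im[:,:,::-1]); np.save('w1.npy',d)
w=cloud('wrist',d,c)
m=(w[...,2]>60)&(w[...,2]<100)&(abs(w[...,0]-507)<40)&(abs(w[...,1]+194)<40)
P=w[m]; print(len(P))
if len(P): print(P.min(0),P.max(0)); print(cv2.minEnclosingCircle(P[:,:2].astype(np.float32)))
for n in ['w1']: pass
E
```

```text
clk 1.1 pos [ 510.1 -186.4  183.7] rv [-3.133e+00  1.020e-01  2.000e-03] j [ 0.25  0.52  0.09  1.81 -0.07  0.81 -1.26] op 1.0 F [0.1 0.2 0.3]
  lin [ -2.4   8.7 128.6] tw [-0.41  0.09  0.69]
[ 587.66901001 -192.04872698  311.12716986] 422.3466673050467
4494
[ 484.97895011 -214.68864221   60.01459138] [ 528.77102394 -171.34478294   92.78834039]
((506.6993713378906, -193.0173797607422), 22.27140998840332)
```

View pics/w1.png

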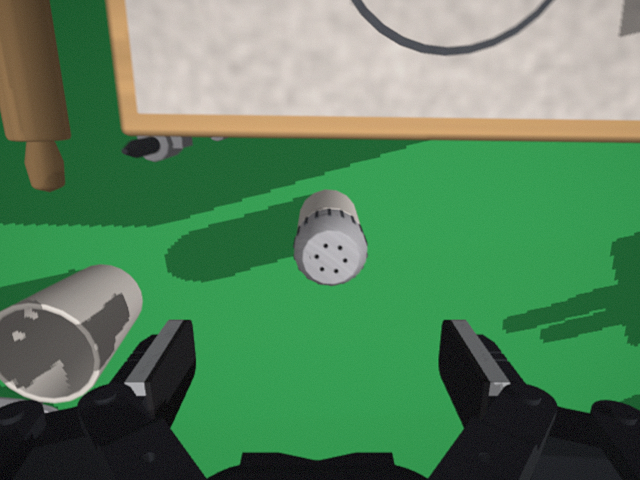

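Wrist view: shaker cap at (331,250), between the open fingers. The upper pin is at (150,148) and the ring's near arc is at the top. I'll descend and grasp.

Request:
{"op": "step_arm", "data": {
  "commands": [
    {"linear": [-2.6,8,30],"twist": [-0.4,0,0.7]},
    {"linear": [-2.6,8,70],"twist": [-0.4,0,0.7]},
    {"linear": [-2.6,8,105],"twist": [-0.4,0,0.7]},
    {"linear": [-2.6,8,128],"twist": [-0.4,0,0.7]},
    {"linear": [-2.6,8,128],"twist": [-0.4,0,0.7]}
  ]
}}

```text
clock: 1.65
eef_pos: [503.7, -194.1, 52.6]
tcp_rot: [-3.138, 0.123, 0.015]
wrist_force: [-0.7, 0.2, 0.6]
opening: 1.003
```

Request:
{"op": "step_arm", "data": {
  "commands": [
    {"linear": [0,0,0],"twist": [0,0,0]},
    {"linear": [0,0,0],"twist": [0,0,0]},
    {"linear": [0,0,0],"twist": [0,0,0]},
    {"linear": [0,0,0],"twist": [0,0,0]},
    {"linear": [0,0,0],"twist": [0,0,0]},
    {"linear": [0,0,0],"twist": [0,0,0]},
    {"linear": [0,0,0],"twist": [0,0,0]},
    {"linear": [0,0,0],"twist": [0,0,0]}
  ],
  "grip": 160
}}

```text
clock: 2.45
eef_pos: [504.5, -194.6, 54.2]
tcp_rot: [-3.139, 0.123, 0.011]
wrist_force: [-1.2, 0.6, 6.4]
opening: 0.491
```

```bash
python3 - <<'E'
from h import *
go([507,-194,55],yd(-94.4))
# wrist-view estimate of the cabinet from w1 depth (camera pose saved by hand not available): skip
E
```

```text
clk 2.45 pos [ 504.5 -194.6   54.2] rv [-3.139  0.123  0.011] j [ 0.28  0.72  0.07  1.92 -0.09  0.52 -1.24] op 0.491 F [-1.2  0.6  6.4]
  lin [ 2.4 -0.8 -0.8] tw [ 0.   0.4 -0.1]
```

Request:
{"op": "step_arm", "data": {
  "commands": [
    {"linear": [0,0,-15],"twist": [0,0.4,0]},
    {"linear": [0,0,-45],"twist": [0,0.4,0]},
    {"linear": [0,0,-80],"twist": [0,0.4,0]},
    {"linear": [0,0,-115],"twist": [0,0.4,0]},
    {"linear": [0,0,-150],"twist": [0,0.4,0]},
    {"linear": [0,0,-185],"twist": [0,0.4,0]},
    {"linear": [0,0,-215],"twist": [0,0.4,0]},
    {"linear": [0,0,-235],"twist": [0,0.4,0]},
    {"linear": [0,0,-240],"twist": [0,0.4,0]}
  ]
}}

```text
clock: 3.35
eef_pos: [506.9, -195.1, 297.6]
tcp_rot: [3.137, -0.123, 0.01]
wrist_force: [-0.2, 0.1, -2.9]
opening: 0.483
```

```bash
python3 - <<'E'
from h import *
go([627,-227.5,280],yd(-94.4))
c=cam('wrist'); im,d=arm.capture('wrist'); print(repr(c[1]),c[2])
cv2.imwrite('pics/w2.png',im[:,:,::-1]); np.save('w2.npy',d)
w=cloud('wrist',d,c)
m=(abs(w[...,2]-195)<5); P=w[m]; print(len(P),np.median(P[:,2]))
# front edge: per-column nearest-x point on top
pts=[]
for u in range(0,640,5):
    q=w[:,u][m[:,u]]
    if len(q)>5: pts.append(q[q[:,0].argmin()])
pts=np.array(pts)
if len(pts)>5: 
    l=cv2.fitLine(pts[:,:2].astype(np.float32),cv2.DIST_HUBER,0,.01,.01).ravel(); print('front edge',l,'ang',np.degrees(np.arctan2(l[1],l[0])), 'x at y=-224:',l[2]+l[0]/l[1]*(-224-l[3]), pts[:,1].min(),pts[:,1].max())
g=cv2.cvtColor(im,cv2.COLOR_RGB2GRAY)
dark=(g<110)&m
k,lab,st,ce=cv2.connectedComponentsWithStats(dark.astype(np.uint8))
for i in range(1,k):
    if st[i,4]>150:
        Q=w[lab==i]; A=np.c_[2*Q[:,:2],np.ones(len(Q))]; s=np.linalg.lstsq(A,(Q[:,:2]**2).sum(1),rcond=None)[0]
        print(i,st[i],'circle',s[:2],np.sqrt(s[2]+s[0]**2+s[1]**2))
E
```

```text
clk 3.35 pos [ 506.9 -195.1  297.6] rv [ 3.137 -0.123  0.01 ] j [ 0.25  0.4   0.12  1.66 -0.05  1.08 -1.27] op 0.483 F [-0.2  0.1 -2.9]
  lin [122.2  22.9  18.4] tw [ 0.09 -0.36 -0.11]
array([[-0.07832736, -0.95136317, -0.29794787],
       [-0.99692709,  0.07507632,  0.02235902],
       [ 0.00109728,  0.29878363, -0.95432025]]) [ 583.49324046 -200.64368764  425.623961  ]
40390 194.598425005212
front edge [ 7.8422360e-02  9.9692023e-01  5.7467969e+02 -2.4694629e+02] ang 85.502106 x at y=-224: 576.48474 -312.2307531640941 -138.66178658213406
1 [301   0 126  77 600] circle [ 628.32383855 -227.13102325] 29.917183108716106
14 [245 119 272   2 420] circle [  35.83864566 -196.77434227] 542.7559939653262
```

View pics/w2.png

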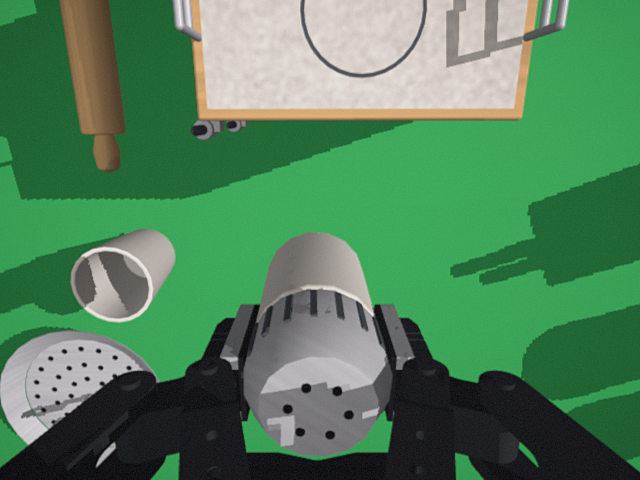

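Wrist view: ring arc at (363,20), pin tips at (205,130), and the shaker held upright. The ring is at (628.3, -227.1). I'll move over it and lower.

Request:
{"op": "step_arm", "data": {
  "commands": [
    {"linear": [25,5,0],"twist": [0,-0.4,0]},
    {"linear": [55,11,4],"twist": [0,-0.4,0]},
    {"linear": [90,17,8],"twist": [0,-0.4,0]},
    {"linear": [113,21,14],"twist": [0,-0.4,0]},
    {"linear": [121.4,22.9,20],"twist": [0,-0.4,0]},
    {"linear": [121.4,22.9,28],"twist": [0,-0.4,0]},
    {"linear": [121.4,22.9,34],"twist": [0,-0.4,0]},
    {"linear": [121.4,22.9,38],"twist": [0,-0.4,0]}
  ]
}}

```text
clock: 4.2
eef_pos: [624.4, -227.1, 258.3]
tcp_rot: [3.139, -0.124, -0.008]
wrist_force: [0.0, 0.5, -1.5]
opening: 0.488
```

```bash
python3 - <<'E'
from h import *
go([626.1,-227.5,250],yd(-94.5))
im,d=arm.capture('side'); cv2.imwrite('pics/s1.png',cv2.resize(im[180:380,290:500,::-1],None,fx=2.5,fy=2.5))
w=cloud('side',d); m=box=(w[...,2]>200)&(w[...,2]<275)&(np.hypot(w[...,0]-628,w[...,1]+227)<32)
print(w[m].min(0),w[m].max(0))
E
```

```text
clk 4.2 pos [ 624.4 -227.1  258.3] rv [ 3.139 -0.124 -0.008] j [ 0.25  0.63  0.11  1.36 -0.07  1.16 -1.28] op 0.488 F [ 0.   0.5 -1.5]
  lin [1.8 0.2 8.3] tw [ 0.03  0.29 -0.03]
[ 606.39349972 -258.75305088  203.99776081] [ 649.59678429 -218.48419015  274.89894238]
```

Request:
{"op": "step_arm", "data": {
  "commands": [
    {"linear": [1,0,3],"twist": [0,0.3,0]},
    {"linear": [1,0,6],"twist": [0,0.3,0]},
    {"linear": [1,0,8],"twist": [0,0.3,0]},
    {"linear": [1,0,9.5],"twist": [0,0.3,0]},
    {"linear": [1,0,10.5],"twist": [0,0.3,0]},
    {"linear": [1,0,11],"twist": [0,0.3,0]}
  ]
}}

```text
clock: 4.85
eef_pos: [625.4, -227.1, 249.2]
tcp_rot: [3.139, -0.124, 0.002]
wrist_force: [-2.9, 1.4, 7.8]
opening: 0.483
```

Request:
{"op": "step_arm", "data": {
  "commands": [
    {"linear": [0,0,0],"twist": [0,0,0]},
    {"linear": [0,0,0],"twist": [0,0,0]},
    {"linear": [0,0,0],"twist": [0,0,0]},
    {"linear": [0,0,0],"twist": [0,0,0]},
    {"linear": [0,0,-30],"twist": [0,0,0]},
    {"linear": [0,0,-70],"twist": [0,0,0]},
    {"linear": [0,0,-110],"twist": [0,0,0]},
    {"linear": [0,0,-125],"twist": [0,0,0]}
  ],
  "grip": 0
}}

```text
clock: 5.65
eef_pos: [626.6, -227.7, 379.3]
tcp_rot: [3.136, -0.124, 0.015]
wrist_force: [0.5, -0.1, 0.5]
opening: 1.003
```

Request:
{"op": "step_arm", "data": {
  "commands": [
    {"linear": [-40,-10,-20],"twist": [0,0,0]},
    {"linear": [-80,-40,-20],"twist": [0,0,0]},
    {"linear": [-120,-80,-10],"twist": [0,0,0]},
    {"linear": [-140,-100,0],"twist": [0,0,0]},
    {"linear": [-140,-105,0],"twist": [0,0,0]},
    {"linear": [-140,-105,0],"twist": [0,0,0]}
  ]
}}

```text
clock: 6.25
eef_pos: [495.3, -110.8, 377.9]
tcp_rot: [3.136, -0.12, 0.016]
wrist_force: [0.4, 0.6, 0.4]
opening: 0.997
```

```bash
python3 - <<'E'
from h import *
go([500,-120,330],yd(-94.5))
c=cam('wrist'); im,d=arm.capture('wrist'); np.save('w3.npy',d); np.savez('w3c.npz',M=c[1],o=c[2])
p,M,o=c
x0=576.5;a=np.radians(-4.5); X=np.array([np.cos(a),np.sin(a),0]);Y=np.array([-X[1],X[0],0]); O=np.array([576.5,-223.1,0])
big=im[:,:,::-1].copy(); cv2.imwrite('pics/w3.png',big)
u=[proj('wrist',O-6.5*X+96*Y+[0,0,h],c)[0].round(1) for h in (42,66,147,171)]; print(u)
for q in u: cv2.drawMarker(big,tuple(np.round(q).astype(int)),(255,0,255),0,6,1)
v=np.mean(u,0).astype(int); x1,y1=max(v[0]-80,0),max(v[1]-80,0); print(x1,y1)
cv2.imwrite('pics/w3c.png',cv2.resize(big[y1:y1+160,x1:x1+160],None,fx=4,fy=4,interpolation=2)[:600])
im2,d2=arm.capture('top'); w=cloud('top',d2); m=(w[...,2]>250)&(w[...,2]<295)&(np.hypot(w[...,0]-628,w[...,1]+227)<32); Q=w[m]; print('shaker',cv2.minEnclosingCircle(Q[:,:2].astype(np.float32)),Q[:,2].max())
E
```

```text
clk 6.25 pos [ 495.3 -110.8  377.9] rv [ 3.136 -0.12   0.016] j [ 0.1   0.28  0.1   1.61 -0.03  1.24 -1.44] op 0.997 F [0.4 0.6 0.4]
  lin [ 4.9  8.6 48. ] tw [ 0.15 -0.59  0.11]
[array([325.6, 104.7]), array([326.2, 104.3]), array([328.5, 102.7]), array([329.5, 102. ])]
247 23
shaker ((645.4915161132812, -230.0525360107422), 8.872527122497559) 288.032707826515
```

View pics/w3c.png

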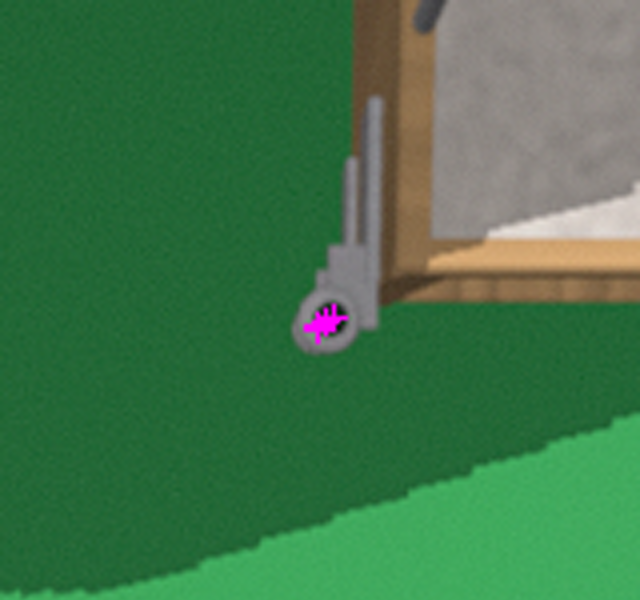

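The pin prediction matches the wrist view to under 1 px (the pin tip is at about (330,102)). That puts the pin axis at (577.5, -126.9). Now the door.

```bash
cat > m3.py <<'E'
from m import *
w=W['top']
P=w[box('top',170,240,218,245)&(w[...,2]>60)]; c,nn,s,k=plane(P)
A=w[box('top',140,260,195,280)&(w[...,2]>60)]
Q=A[abs((A-c)@nn)<4]
up=np.array([0,0,1])-nn*nn[2]; up/=np.linalg.norm(up); yy=np.cross(up,nn)
q=np.c_[(Q-c)@yy,(Q-c)@up]
for lo in range(-50,55,10):
    t=q[(q[:,1]>lo)&(q[:,1]<lo+10)&(abs(q[:,0])<110)]; print(lo,len(t),np.sort(t[:,0])[[0,3,-4,-1]].round(1) if len(t)>8 else '')
K=A[((A-c)@yy<-84)&((A-c)@yy>-108)&(abs((A-c)@nn+5)<12)]; kq=np.c_[(K-c)@yy,(K-c)@up,(K-c)@nn]
print('knuck y',np.percentile(kq[:,0],[2,50,98]),'z',np.percentile(kq[:,1],[2,50,98]))
print('c',c,nn)
E
python3 m3.py
```

```text
-50 180 [-83.7 -81.8  83.3  85.2]
-40 189 [-85.5 -83.1  81.9  85.6]
-30 199 [-84.7 -81.9  82.4  84.8]
-20 201 [-84.  -83.1  82.   84.8]
-10 208 [-83.6 -81.7  84.3  85.4]
0 216 [-100.6  -93.    81.9   83.9]
10 235 [-100.6  -96.9   84.1   85. ]
20 216 [-102.6  -99.7   84.1   84.8]
30 229 [-84.4 -82.9  83.   84.7]
40 255 [-84.3 -82.6  83.   84.5]
50 3 
knuck y [-102.516372    -94.52704791  -84.22433362] z [-86.58028437  12.81243996  36.34554064]
c [577.82948054 261.44842967 135.87342881] [-0.84498993  0.21201744  0.49095888]
```

```bash
cat >> h.py <<'E'
def tool(n,up): return np.c_[np.cross(-n,-up),-n,-up]
def doorR(yaw_deg,lean_deg):
    "door normal horiz = (-cos,-sin) of yaw, leaning back by lean"
    a=np.radians(yaw_deg);l=np.radians(lean_deg);h=np.array([np.cos(a),np.sin(a),0]);z=np.array([0,0,1.])
    return tool(-h*np.cos(l)+z*np.sin(l), h*np.sin(l)+z*np.cos(l))
E
python3 -c "
from h import *
go([645,245,270],doorR(-14.1,29.5))"
```

```text
clk 6.35 pos [ 496.3 -113.1  378.1] rv [ 3.135 -0.126  0.018] j [ 0.11  0.28  0.1   1.61 -0.03  1.25 -1.44] op 1.001 F [-0.2 -0.1 -0.4]
  lin [ 118.3 -369.3  108. ] tw [ 25.09 -21.07 -78.52]
```

Request:
{"op": "step_arm", "data": {
  "commands": [
    {"linear": [118,-369,40],"twist": [25.1,-21.1,-78.5]},
    {"linear": [118,-369,60],"twist": [25.1,-21.1,-78.5]},
    {"linear": [118,-369,80],"twist": [25.1,-21.1,-78.5]},
    {"linear": [118,-369,100],"twist": [25.1,-21.1,-78.5]},
    {"linear": [118,-369,108],"twist": [25.1,-21.1,-78.5]},
    {"linear": [118,-369,108],"twist": [25.1,-21.1,-78.5]},
    {"linear": [118,-369,108],"twist": [25.1,-21.1,-78.5]},
    {"linear": [118,-369,108],"twist": [25.1,-21.1,-78.5]},
    {"linear": [118,-369,108],"twist": [25.1,-21.1,-78.5]},
    {"linear": [118,-369,108],"twist": [25.1,-21.1,-78.5]}
  ]
}}

```text
clock: 7.35
eef_pos: [646.0, 245.1, 266.2]
tcp_rot: [-2.124, -1.664, 0.442]
wrist_force: [-0.1, -0.6, -0.0]
opening: 1.002
```

Request:
{"op": "step_arm", "data": {
  "commands": [
    {"linear": [0,0,0],"twist": [0,0,0]},
    {"linear": [0,0,0],"twist": [0,0,0]}
  ]
}}

```text
clock: 7.55
eef_pos: [647.2, 243.9, 264.1]
tcp_rot: [-2.129, -1.659, 0.443]
wrist_force: [0.1, -0.2, -0.3]
opening: 1.003
```

```bash
cat > dm.py <<'E'
from h import *
def doorfit(tag,n0,c0,save=True):
    c=cam('wrist'); im,d=arm.capture('wrist'); cv2.imwrite(f'pics/{tag}.png',im[:,:,::-1])
    w=cloud('wrist',d,c).reshape(-1,3); w=w[np.isfinite(w).all(1)]
    return w,c
E
python3 - <<'E'
from dm import *
go([595.5,257,157],doorR(-14.1,29.5))
w,c=doorfit('d1',None,None)
Rt=doorR(-14.1,29.5); n=-Rt[:,1]; up=-Rt[:,2]; y=-Rt[:,0]  # door y = up x n
tm=np.array([605.1,254.6,174.2])
q=(w-tm)@np.c_[n,y,up]
f=q[(abs(q[:,1])<75)&(q[:,2]<-5)&(q[:,2]>-60)&(abs(q[:,0])<20)]; print('face pts',len(f))
t=q[(abs(q[:,1])<75)&(abs(q[:,2])<8)&(abs(q[:,0])<15)]; print('top pts',len(t),np.percentile(t,[2,50,98],axis=0).round(1))
for a in range(-120,120,20):
    s=q[(q[:,1]>a)&(q[:,1]<a+20)&(abs(q[:,0])<25)&(abs(q[:,2])<60)]
    if len(s): print(a,len(s),np.percentile(s[:,0],[2,50,98]).round(1),np.percentile(s[:,2],[2,50,98]).round(1))
E
```

```text
clk 7.55 pos [647.2 243.9 264.1] rv [-2.129 -1.659  0.443] j [-0.18  0.96 -0.33  0.77 -0.05  1.85 -0.68] op 1.003 F [ 0.1 -0.2 -0.3]
  lin [  0.3   6.9 119.5] tw [-0.27  0.11 -0.07]
face pts 174
top pts 4949 [[ -5.9 -72.5  -3.9]
 [ -0.4 -10.8  -2.5]
 [  5.   71.   -1.1]]
-120 203 [-6.9 -1.4  5.1] [-39.2 -21.  -19.4]
-100 653 [-7.4 -1.   5.6] [-36.6 -19.7  -1.4]
-80 931 [-7.3 -0.6  5.6] [-30.1  -2.5  -1. ]
-60 793 [-5.8 -0.3  5. ] [-3.8 -2.4 -1. ]
-40 731 [-6.  -0.5  5. ] [-4.  -2.5 -1.1]
-20 689 [-5.8 -0.2  5.5] [-20.9  -2.5  -1.1]
0 654 [-5.7 -0.2  5.5] [-19.3  -2.6  -1.2]
20 616 [-5.8  0.1  5.5] [-17.1  -2.5  -1.3]
40 563 [-5.6 -0.   5.5] [-14.2  -2.6  -1.4]
60 523 [-5.8 -0.1  5.5] [-11.6  -2.6  -1.3]
80 80 [-6.  -0.2  5.5] [-10.4  -2.9  -1.3]
```

View pics/d1.png

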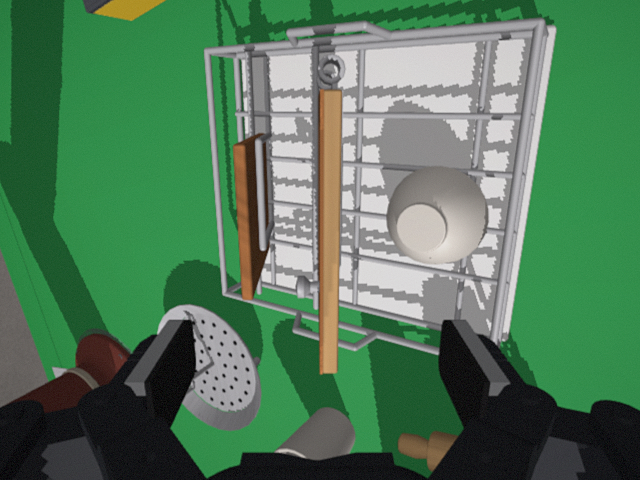

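Wrist view: the door's top edge runs along column 330 from row 90 to 373. The knuckle is at (332,70), the board at left and the bowl at right, both clear of the fingers. I'll descend on the door's axis.

Request:
{"op": "step_arm", "data": {
  "commands": [
    {"linear": [0,7,25],"twist": [-0.3,0,0]},
    {"linear": [0,7,60],"twist": [-0.3,0,0]},
    {"linear": [0,7,90],"twist": [-0.3,0,0]},
    {"linear": [0,7,110],"twist": [-0.3,0,0]},
    {"linear": [0,7,120],"twist": [-0.3,0,0]},
    {"linear": [0,7,122],"twist": [-0.3,0,0]},
    {"linear": [0,7,122],"twist": [-0.3,0,0]}
  ]
}}

```text
clock: 8.3
eef_pos: [595.0, 256.7, 157.1]
tcp_rot: [-2.135, -1.663, 0.435]
wrist_force: [-0.7, 0.9, -0.1]
opening: 1.003
```

```bash
python3 - <<'E'
from h import *
Rt=doorR(-14.1,29.5); tm=np.array([605.1,254.6,174.2])-2.5*-Rt[:,2]+.3*Rt[:,1]
go(tm+20*Rt[:,2],Rt)
E
```

```text
clk 8.3 pos [595.  256.7 157.1] rv [-2.135 -1.663  0.435] j [-0.18  0.94 -0.34  1.14 -0.04  1.5  -0.67] op 1.003 F [-0.7  0.9 -0.1]
  lin [0.4 0.8 2.6] tw [ 0.22  0.01 -0.08]
```

Request:
{"op": "step_arm", "data": {
  "commands": [
    {"linear": [0,0.8,2.5],"twist": [0,0,0]},
    {"linear": [0,0.8,2.5],"twist": [0,0,0]},
    {"linear": [0,0.8,2.5],"twist": [0,0,0]},
    {"linear": [0,0.8,2.5],"twist": [0,0,0]},
    {"linear": [0,0.8,2.5],"twist": [0,0,0]},
    {"linear": [0,0.8,2.5],"twist": [0,0,0]},
    {"linear": [0,0.8,2.5],"twist": [0,0,0]},
    {"linear": [0,0.8,2.5],"twist": [0,0,0]},
    {"linear": [0,0.8,2.5],"twist": [0,0,0]},
    {"linear": [0,0.8,2.5],"twist": [0,0,0]}
  ],
  "grip": 255
}}

```text
clock: 9.3
eef_pos: [594.3, 257.0, 154.8]
tcp_rot: [-2.134, -1.662, 0.435]
wrist_force: [-0.6, -0.2, 2.1]
opening: 0.111
```

Request:
{"op": "step_arm", "data": {
  "commands": [
    {"linear": [0,0,-4],"twist": [0,0,0]},
    {"linear": [0,0,-12],"twist": [0,0,0]},
    {"linear": [0,0,-22],"twist": [0,0,0]},
    {"linear": [0,0,-35],"twist": [0,0,0]},
    {"linear": [0,0,-50],"twist": [0,0,0]},
    {"linear": [0,0,-65],"twist": [0,0,0]},
    {"linear": [0,0,-80],"twist": [0,0,0]},
    {"linear": [0,0,-90],"twist": [0,0,0]},
    {"linear": [0,0,-95],"twist": [0,0,0]},
    {"linear": [0,0,-95],"twist": [0,0,0]}
  ]
}}

```text
clock: 10.3
eef_pos: [640.6, 245.2, 238.2]
tcp_rot: [-2.137, -1.663, 0.432]
wrist_force: [-0.1, 0.4, -3.4]
opening: 0.11
```

```bash
python3 -c "
from h import *
go([600,230,330],doorR(-14.1,0))
go([440,-150,330],doorR(-64.5,0))"
```

```text
clk 10.3 pos [640.6 245.2 238.2] rv [-2.137 -1.663  0.432] j [-0.18  0.95 -0.33  0.86 -0.04  1.76 -0.68] op 0.11 F [-0.1  0.4 -3.4]
  lin [-24.7 -75.8 -62.8] tw [-29.14  -0.05  -0.13]
clk 10.3 pos [640.6 245.2 238.2] rv [-2.137 -1.663  0.432] j [-0.18  0.95 -0.33  0.86 -0.04  1.76 -0.68] op 0.11 F [-0.1  0.4 -3.4]
  lin [-432.4 -129.7  -32.9] tw [-27.24  12.76  49.15]
```

Request:
{"op": "step_arm", "data": {
  "commands": [
    {"linear": [0,-12,-20],"twist": [0,0,0]},
    {"linear": [-2,-25,-35],"twist": [-3,0,0]},
    {"linear": [-6,-38,-45],"twist": [-7,0,0]},
    {"linear": [-12,-50,-52],"twist": [-12,0,0]},
    {"linear": [-18,-60,-56],"twist": [-17,0,0]},
    {"linear": [-22,-68,-60],"twist": [-22,0,0]},
    {"linear": [-24,-73,-62],"twist": [-26,0,0]},
    {"linear": [-25,-76,-63],"twist": [-29,0,0]},
    {"linear": [-25,-76,-63],"twist": [-29.1,0,0]},
    {"linear": [-25,-76,-63],"twist": [-29.1,0,0]}
  ]
}}

```text
clock: 11.3
eef_pos: [599.4, 229.7, 330.0]
tcp_rot: [-2.478, -1.928, 0.003]
wrist_force: [0.1, -0.7, -3.0]
opening: 0.106
```

```bash
python3 -c "
from h import *
go([440,-150,330],doorR(-64.5,0))"
```

```text
clk 11.3 pos [599.4 229.7 330. ] rv [-2.478 -1.928  0.003] j [-0.25  0.56 -0.27  1.31  0.15  1.3  -0.77] op 0.106 F [ 0.1 -0.7 -3. ]
  lin [-4.072e+02 -6.120e+01  4.000e-01] tw [-0.11  0.09 50.28]
```

Moving over to the staging point in front of the cabinet, in two calls (~240 mm/s).

Request:
{"op": "step_arm", "data": {
  "commands": [
    {"linear": [-10,-2,0],"twist": [0,0,1]},
    {"linear": [-28,-4,0],"twist": [0,0,3]},
    {"linear": [-50,-7,0],"twist": [0,0,6]},
    {"linear": [-75,-11,0],"twist": [0,0,9]},
    {"linear": [-100,-15,0],"twist": [0,0,12]},
    {"linear": [-125,-19,0],"twist": [0,0,15]},
    {"linear": [-150,-23,0],"twist": [0,0,18]},
    {"linear": [-175,-26,0],"twist": [0,0,21]},
    {"linear": [-195,-29,0],"twist": [0,0,24]},
    {"linear": [-207,-31,0],"twist": [0,0,25]}
  ]
}}

```text
clock: 12.3
eef_pos: [517.9, 33.9, 329.9]
tcp_rot: [-2.841, -1.339, 0.006]
wrist_force: [0.7, -0.8, -2.4]
opening: 0.109
```

```bash
python3 -c "
from h import *
go([440,-150,300],doorR(-64.5,0))"
```

```text
clk 12.3 pos [517.9  33.9 329.9] rv [-2.841 -1.339  0.006] j [-0.    0.34 -0.15  1.66  0.06  1.15 -0.86] op 0.109 F [ 0.7 -0.8 -2.4]
  lin [-191.3   57.    30.3] tw [-0.09  0.2  24.97]
```

Request:
{"op": "step_arm", "data": {
  "commands": [
    {"linear": [-12,3,0],"twist": [0,0,1]},
    {"linear": [-30,9,3],"twist": [0,0,4]},
    {"linear": [-55,16,6],"twist": [0,0,7]},
    {"linear": [-80,24,10],"twist": [0,0,10]},
    {"linear": [-105,31,15],"twist": [0,0,14]},
    {"linear": [-130,39,20],"twist": [0,0,17]},
    {"linear": [-155,46,25],"twist": [0,0,20]},
    {"linear": [-175,52,28],"twist": [0,0,23]},
    {"linear": [-187,56,30],"twist": [0,0,25]},
    {"linear": [-191,57,30],"twist": [0,0,25]}
  ]
}}

```text
clock: 13.3
eef_pos: [439.7, -151.1, 300.1]
tcp_rot: [3.065, 0.688, -0.007]
wrist_force: [0.7, 0.3, -3.4]
opening: 0.109
```

```bash
python3 - <<'E'
from h import *
go([440,-150,300],doorR(-64.5,0))
s=arm.get_obs(); Rt=R.from_rotvec(s['tcp_rot']).as_matrix(); t=s['eef_pos']
c=cam('wrist'); im,d=arm.capture('wrist'); cv2.imwrite('pics/k1.png',im[:,:,::-1]); np.save('k1.npy',d)
w=cloud('wrist',d,c).reshape(-1,3); w=w[np.isfinite(w).all(1)]
q=(w-t)@Rt   # tool coords
e=q[(abs(q[:,1])<12)&(q[:,2]<25)&(q[:,2]>-40)&(q[:,0]>20)&(q[:,0]<110)]
print('top edge',len(e),np.percentile(e,[1,25,50,75,99],axis=0).round(1))
for a in range(20,110,10):
    b=e[(e[:,0]>a)&(e[:,0]<a+10)]
    if len(b): print(a,len(b),np.percentile(b[:,1],[2,50,98]).round(1),np.percentile(b[:,2],[2,50,98]).round(1))
k=q[(abs(q[:,1])<13)&(q[:,0]>82)&(q[:,0]<115)&(q[:,2]>-10)&(q[:,2]<35)]
print('kn',len(k),np.percentile(k,[1,50,99],axis=0).round(1))
for nm,z in(('up',-2),('lo',103)):
    print(nm,proj('wrist',t+Rt@np.array([96,0,z]),c))
E
```

```text
clk 13.3 pos [ 439.7 -151.1  300.1] rv [ 3.065  0.688 -0.007] j [ 0.27  0.27  0.02  1.85 -0.    1.03 -0.84] op 0.109 F [ 0.7  0.3 -3.4]
  lin [ 0.8 -0.9  0.1] tw [-0.04  0.24 -0.2 ]
top edge 13804 [[ 21.1  -7.  -21.2]
 [ 44.9  -4.1 -20.1]
 [ 65.1  -1.1 -19.6]
 [ 81.9   1.9 -18.8]
 [103.5   5.8  14.4]]
20 1297 [-6.8 -1.2  4.1] [-21.  -19.8 -18.5]
30 1428 [-6.9 -1.5  4.2] [-21.  -19.8 -18.5]
40 1524 [-6.8 -1.5  4.2] [-21.1 -19.8 -18.5]
50 1691 [-6.8 -1.2  4.4] [-21.1 -19.8 -17.5]
60 1910 [-6.8 -1.2  5.5] [-21.1 -19.8  -1.9]
70 2065 [-6.8 -1.1  5.6] [-21.1 -19.8  -1.7]
80 1539 [-6.7 -0.9  5.5] [-21.1 -19.7  -0.8]
90 1326 [-7.4 -1.   6.3] [-3.  -1.4 16.9]
100 1024 [-6.5 -0.7  5.3] [-3.1 -1.1 18.4]
kn 2460 [[ 85.   -7.4  -3.3]
 [ 98.4  -0.4  -1.3]
 [104.5   6.3  18.8]]
up [[318.54108608  36.20043485]]
lo [[317.83549915  69.29647215]]
```

View pics/k1.png

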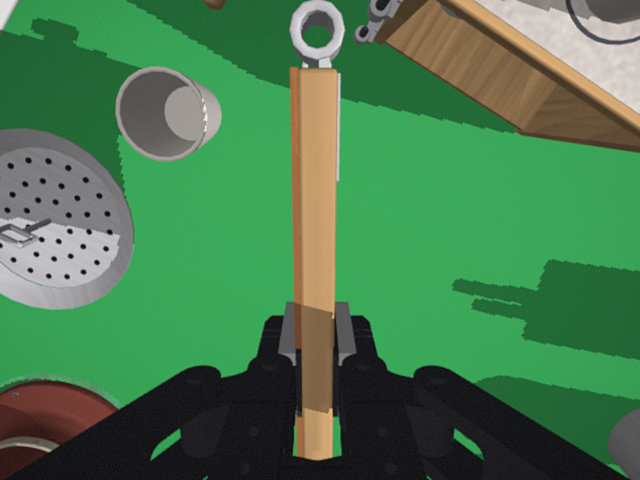

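Wrist view: the knuckle ring is at (317,29), the door edge runs down column 318, and the pins are near (380,15). Next I'll fit the knuckle axis and check the door's tilt in the grip.

```bash
python3 - <<'E'
from h import *
s=arm.get_obs(); Rt=R.from_rotvec(s['tcp_rot']).as_matrix(); t=s['eef_pos']
c=cam('wrist'); print('cam in tool',((c[2]-t)@Rt).round(1))
d=np.load('k1.npy'); im=cv2.imread('pics/k1.png')
w=cloud('wrist',d,c); q=(w-t)@Rt
m=((abs(q[...,1])<14)&(q[...,0]>86.5)&(q[...,0]<115)&(q[...,2]>-6)&(q[...,2]<4))
m[80:]=0
k,lab,st,ce=cv2.connectedComponentsWithStats(m.astype(np.uint8)); i=1+st[1:,4].argmax(); print(st[i])
P=q[lab==i]
# ring annulus hole & outer contours
cs,_=cv2.findContours((lab==i).astype(np.uint8),cv2.RETR_CCOMP,cv2.CHAIN_APPROX_NONE)
for ct in cs:
    if len(ct)>30:
        ct=ct[:,0]; Q=q[ct[:,1],ct[:,0]]; 
        pr=[]
        for u,v in ct:
            dd=c[1]@np.array([(u-c[0]['cx'])/c[0]['fx'],(v-c[0]['cy'])/c[0]['fy'],1.]); o=(c[2]-t)@Rt; dd=dd@Rt; pr.append((o+dd*((-1.6-o[2])/dd[2]))[:2])
        pr=np.array(pr,np.float32); pr=pr[pr[:,0]>90]
        A=np.c_[2*pr,np.ones(len(pr))]; x=np.linalg.lstsq(A,(pr**2).sum(1),rcond=None)[0]; r=np.sqrt(x[2]+x[0]**2+x[1]**2); print('circle',len(pr),x[:2],r, np.abs(np.hypot(*(pr-x[:2]).T)-r).mean())
# tilt from front/side faces, using both static cams
for n in('side','top'):
    im2,d2=arm.capture(n); w2=cloud(n,d2); a=(w2-t)@Rt; f=a[(abs(a[...,1])<14)&(a[...,0]>-80)&(a[...,0]<80)&(a[...,2]>0)&(a[...,2]<140)]
    if n=='side': cv2.imwrite('pics/s2.png',im2[:,:,::-1])
    if len(f)>50:
        for lo in range(0,140,28):
            b=f[(f[:,2]>lo)&(f[:,2]<lo+28)]
            if len(b)>20: print(n,lo,len(b),np.percentile(b[:,1],[5,50,95]).round(1))
a=q.reshape(-1,3); f=a[(a[:,1]<-3)&(a[:,1]>-25)&(a[:,0]>30)&(a[:,0]<80)&(a[:,2]>-16)&(a[:,2]<150)]
for lo in range(-15,150,20):
    b=f[(f[:,2]>lo)&(f[:,2]<lo+20)]
    if len(b)>5: print('wrist front',lo,len(b),np.percentile(b[:,1],[5,50,95]).round(1))
E
```

```text
cam in tool [  77.8   -0.4 -127.5]
[ 289    0   56   68 1938]
circle 153 [97.40319479 -0.60850039] 7.384312944464948 0.11651482597916993
circle 100 [97.11873336 -0.59340621] 4.274070298165012 0.12813610543336465
side 0 2087 [4.  5.4 7.6]
side 28 2060 [3.8 5.1 6.5]
side 56 1884 [3.7 5.1 6.4]
side 84 1775 [3.7 5.  6.5]
side 112 1628 [3.6 4.9 6.5]
top 0 68 [-7.3 -5.8 -4.9]
top 28 99 [-7.4 -5.6 -4.7]
top 56 120 [-7.1 -5.5 -4.9]
top 84 118 [-7.3 -5.6 -5. ]
top 112 142 [-7.6 -6.6 -5.1]
```

Request:
{"op": "step_arm", "data": {
  "commands": [
    {"linear": [0,0,15],"twist": [0,0.2,-0.2]},
    {"linear": [0,0,40],"twist": [0,0.2,-0.2]},
    {"linear": [0,0,65],"twist": [0,0.2,-0.2]},
    {"linear": [2,2,85],"twist": [0,0.2,-0.2]},
    {"linear": [8,10,92],"twist": [0,0.2,-0.2]},
    {"linear": [16,20,95],"twist": [0,0.2,-0.2]},
    {"linear": [22,28,95],"twist": [0,0.2,-0.2]},
    {"linear": [24.5,30.5,95],"twist": [0,0.2,-0.2]},
    {"linear": [24.5,30.5,95],"twist": [0,0.2,-0.2]},
    {"linear": [24.5,30.5,95],"twist": [0,0.2,-0.2]}
  ]
}}

```text
clock: 14.45
eef_pos: [475.8, -165.7, 205.8]
tcp_rot: [-3.061, -0.7, -0.001]
wrist_force: [0.2, 0.3, -1.5]
opening: 0.108
```

```bash
cat > rel.py <<'E'
from h import *
pin=np.array([577.5,-126.9]); Rt0=doorR(-64.5,0)
def tgt(z,k=(97.2,-.6)): return np.r_[pin-(Rt0@np.array([k[0],k[1],0]))[:2],z]
E
python3 - <<'E'
from rel import *
go(tgt(203),Rt0)
c=cam('wrist'); im,d=arm.capture('wrist'); cv2.imwrite('pics/k2.png',im[:,:,::-1])
s=arm.get_obs(); Rt=R.from_rotvec(s['tcp_rot']).as_matrix(); t=s['eef_pos']
print('pin tip px',proj('wrist',np.r_[pin,171],c),'low',proj('wrist',np.r_[pin,66],c),'knuckle',proj('wrist',t+Rt@[97.2,-.6,-1.6],c), 'tool',((np.r_[pin,171]-t)@Rt).round(1))
cv2.imwrite('pics/k2c.png',cv2.resize(im[0:150,240:440,::-1],None,fx=4,fy=4,interpolation=2))
E
```

```text
clk 14.45 pos [ 475.8 -165.7  205.8] rv [-3.061e+00 -7.000e-01 -1.000e-03] j [ 0.28  0.44  0.01  1.89 -0.01  0.81 -0.82] op 0.108 F [ 0.2  0.3 -1.5]
  lin [11.3  9.4  2.8] tw [-0.06 -0.07  0.26]
pin tip px [[345.08331542  13.65694779]] low [[333.82081584  51.94615692]] knuckle [[315.63670618  32.34299707]] tool [108.6   9.4  34.8]
```

View pics/k2c.png

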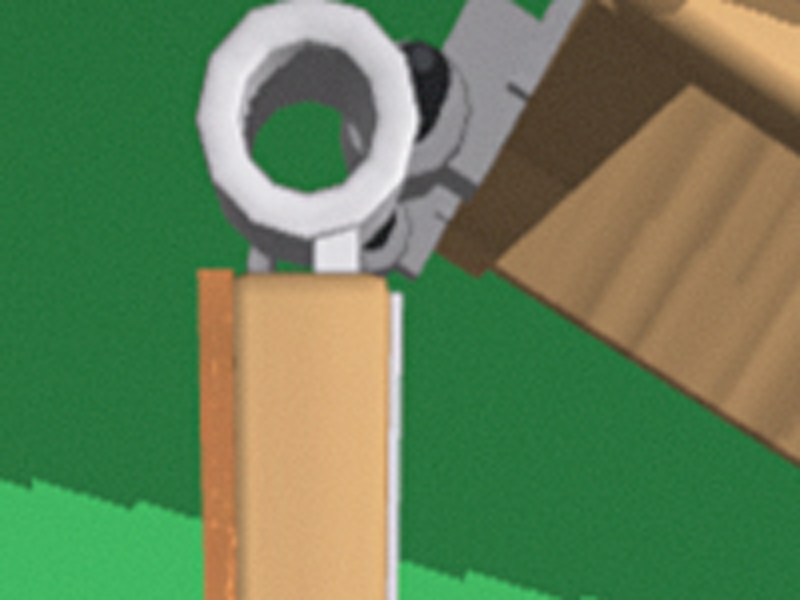

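The pin tip is at about (347,14.5) and the knuckle bore at about (317,29). I'll redo the relative offset with a direct cast.

```bash
python3 - <<'E'
from rel import *
s=arm.get_obs(); Rt=R.from_rotvec(s['tcp_rot']).as_matrix(); t=s['eef_pos']
c=cam('wrist'); im,d=arm.capture('wrist'); g=cv2.cvtColor(im,cv2.COLOR_RGB2GRAY)
o=(c[2]-t)@Rt
def cast(u,v,z):
    dd=(c[1]@np.array([(u-c[0]['cx'])/c[0]['fx'],(v-c[0]['cy'])/c[0]['fy'],1.]))@Rt; return o+dd*((z-o[2])/dd[2])
print('t',t)
# bright rim mask of knuckle's top face
m=(g>165); m[62:]=0; m[:,:285]=0; m[:,350:]=0
cs,h=cv2.findContours(m.astype(np.uint8),cv2.RETR_CCOMP,cv2.CHAIN_APPROX_NONE)
for ct in cs:
    if len(ct)>40:
        e=cv2.fitEllipse(ct); print('ell',e); print(cast(*e[0],-1.6).round(2))
print('rim depth z', ((cloud('wrist',d,c)-t)@Rt)[m].mean(0))
# dark pin tip
m=(g<45); m[40:]=0;m[:,:335]=0;m[:,:]&=True; m[:,365:]=0
k,lab,st,ce=cv2.connectedComponentsWithStats(m.astype(np.uint8)); print(st[1:],ce[1:])
print('pred tip',((np.r_[pin,171]-t)@Rt).round(2), 'cast(347,14.5)',cast(347,14.5,t[2]-171).round(2))
E
```

```text
t [ 475.57618378 -165.65549641  205.74324904]
ell ((317.0645446777344, 29.483318328857422), (52.48135757446289, 60.49787902832031), 171.61558532714844)
[97.71 -0.39 -1.6 ]
ell ((317.2882385253906, 28.871837615966797), (34.82634353637695, 39.978145599365234), 5.798604488372803)
[97.86 -0.33 -1.6 ]
rim depth z [nan nan nan]
[[342  12   1   1   1]
 [344  12   9  22  98]] [[342.          12.        ]
 [347.67346939  21.83673469]]
pred tip [108.6    9.44  34.84] cast(347,14.5) [108.12   9.91  34.74]
```

Request:
{"op": "step_arm", "data": {
  "commands": [
    {"linear": [3,3,0],"twist": [0,0,0.2]},
    {"linear": [7,7,0],"twist": [0,0,0.2]},
    {"linear": [10,10,0],"twist": [0,0,0.2]},
    {"linear": [10.5,10.3,0],"twist": [0,0,0.2]},
    {"linear": [10.5,10.3,0],"twist": [0,0,0.2]},
    {"linear": [10.5,10.3,0],"twist": [0,0,0.2]}
  ]
}}

```text
clock: 15.15
eef_pos: [489.2, -170.3, 205.6]
tcp_rot: [-3.062, -0.695, -0.0]
wrist_force: [-0.2, 0.7, -3.1]
opening: 0.109
```

```bash
python3 - <<'E'
from rel import *
go(tgt(180,(97.8,-.5)),Rt0)
c=cam('wrist'); im,d=arm.capture('wrist')
s=arm.get_obs(); Rt=R.from_rotvec(s['tcp_rot']).as_matrix(); t=s['eef_pos']
print('pin in tool',((np.r_[pin,171]-t)@Rt).round(2),'px',proj('wrist',np.r_[pin,171],c))
cv2.imwrite('pics/k3c.png',cv2.resize(im[0:100,260:380,::-1],None,fx=5,fy=5,interpolation=2))
E
```

```text
clk 15.15 pos [ 489.2 -170.3  205.6] rv [-3.062 -0.695 -0.   ] j [ 0.28  0.46  0.01  1.85 -0.01  0.83 -0.82] op 0.109 F [-0.2  0.7 -3.1]
  lin [ 0.5 -0.6 25.6] tw [-0.09 -0.03  0.07]
pin in tool [98.36 -0.98 34.66] px [[315.406972    45.55391398]]
```

View pics/k3c.png

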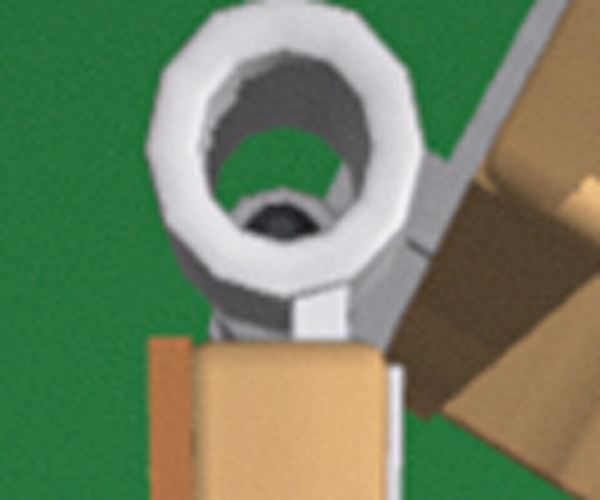

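The pin is visible through the bore and aligned (crop column 283 against bore centre 285). Now lowering slowly.

Request:
{"op": "step_arm", "data": {
  "commands": [
    {"linear": [0.3,0,5],"twist": [0,0,0]},
    {"linear": [0.3,0,9],"twist": [0,0,0]},
    {"linear": [0.3,0,13],"twist": [0,0,0]},
    {"linear": [0.3,0,16],"twist": [0,0,0]},
    {"linear": [0.3,0,19],"twist": [0,0,0]},
    {"linear": [0.3,0,22],"twist": [0,0,0]},
    {"linear": [0.3,0,24],"twist": [0,0,0]}
  ]
}}

```text
clock: 15.9
eef_pos: [489.4, -170.1, 181.3]
tcp_rot: [-3.062, -0.695, -0.0]
wrist_force: [0.5, 0.4, -2.3]
opening: 0.107
```

Request:
{"op": "step_arm", "data": {
  "commands": [
    {"linear": [0,0,2.5],"twist": [0,0,0]},
    {"linear": [0,0,5],"twist": [0,0,0]},
    {"linear": [0,0,7.5],"twist": [0,0,0]},
    {"linear": [0,0,9.5],"twist": [0,0,0]},
    {"linear": [0,0,11.5],"twist": [0,0,0]},
    {"linear": [0,0,12.5],"twist": [0,0,0]},
    {"linear": [0,0,12.5],"twist": [0,0,0]}
  ]
}}

```text
clock: 16.6
eef_pos: [489.3, -170.0, 168.7]
tcp_rot: [-3.062, -0.695, 0.0]
wrist_force: [0.1, -0.5, -2.3]
opening: 0.108
```

Request:
{"op": "step_arm", "data": {
  "commands": [
    {"linear": [0,0,0.7],"twist": [0,0,0]},
    {"linear": [0,0,1.3],"twist": [0,0,0]},
    {"linear": [0,0,1.8],"twist": [0,0,0]},
    {"linear": [0,0,2.2],"twist": [0,0,0]}
  ]
}}

```text
clock: 17.0
eef_pos: [489.3, -170.1, 166.5]
tcp_rot: [-3.062, -0.695, 0.0]
wrist_force: [-0.7, 0.5, -1.8]
opening: 0.104
```

Request:
{"op": "step_arm", "data": {
  "commands": [
    {"linear": [0,0,0.6],"twist": [0,0,0]},
    {"linear": [0,0,1.2],"twist": [0,0,0]},
    {"linear": [0,0,1.6],"twist": [0,0,0]}
  ]
}}

```text
clock: 17.3
eef_pos: [489.3, -170.3, 165.6]
tcp_rot: [-3.062, -0.695, -0.0]
wrist_force: [-2.4, -0.1, 5.5]
opening: 0.112
```

Seated: the force changed from -1.8 to +5.5 N at z = 165.6. Releasing and rising.

Request:
{"op": "step_arm", "data": {
  "commands": [
    {"linear": [0,0,-0.8],"twist": [0,0,0]},
    {"linear": [0,0,-0.8],"twist": [0,0,0]},
    {"linear": [0,0,-0.8],"twist": [0,0,0]},
    {"linear": [0,0,-0.8],"twist": [0,0,0]},
    {"linear": [0,0,-0.8],"twist": [0,0,0]},
    {"linear": [0,0,-20],"twist": [0,0,0]},
    {"linear": [0,0,-45],"twist": [0,0,0]},
    {"linear": [0,0,-65],"twist": [0,0,0]},
    {"linear": [0,0,-70],"twist": [0,0,0]}
  ],
  "grip": 0
}}

```text
clock: 18.2
eef_pos: [490.7, -170.8, 237.6]
tcp_rot: [3.063, 0.695, 0.007]
wrist_force: [0.5, -0.5, 0.4]
opening: 1.001
```

```bash
cat > dchk.py <<'E'
from rel import *
def dchk(tag):
    for n in('top','side'):
        im,d=arm.capture(n); cv2.imwrite(f'pics/{tag}_{n}.png',im[:,:,::-1]); w=cloud(n,d).reshape(-1,3)
        w=w[np.isfinite(w).all(1)]
        m=(abs(w[:,2]-187)<3)&(np.hypot(w[:,0]-pin[0],w[:,1]-pin[1])<190)&(((w[:,:2]-[576.5,-223.1])@np.array([.9969,-.0785]))<-1)
        P=w[m]
        if len(P)<20: print(n,'few',len(P)); continue
        l=cv2.fitLine(P[:,:2].astype(np.float32),cv2.DIST_HUBER,0,.01,.01).ravel(); dv=l[:2]*np.sign(l[0]+l[1]); rel=P[:,:2]-pin; r=-rel@dv
        print(n,len(P),'z',np.median(P[:,2]),'dir',np.degrees(np.arctan2(-dv[1],-dv[0])),'offset',np.cross(dv,l[2:]-pin),'r',r.min(),r.max())
E
python3 -W ignore -c "
from dchk import *
dchk('c1')
Rt=doorR(-64.5,0); go(np.r_[pin,0]-Rt@[130,55,0]+[0,0,240],Rt)"
```

```text
top 146 z 186.57519405869664 dir -154.79314 offset -0.18207831231393 r 15.209464687078528 137.51783945770524
side 599 z 185.62467790930816 dir -154.99298 offset -2.956419677929077 r 12.191378671425742 180.71416826404098
clk 18.3 pos [ 489.6 -170.4  235.9] rv [-3.063e+00 -6.950e-01 -2.000e-03] j [ 0.28  0.42  0.01  1.82 -0.01  0.9  -0.82] op 0.998 F [-0.8 -0.1  0.8]
  lin [-31.9 -56.5  -4.1] tw [-0.02 -0.09  0.07]
```

Request:
{"op": "step_arm", "data": {
  "commands": [
    {"linear": [-10,-25,0],"twist": [0,0,0]},
    {"linear": [-25,-50,0],"twist": [0,0,0]},
    {"linear": [-32,-60,0],"twist": [0,0,0]},
    {"linear": [-32,-60,0],"twist": [0,0,0]},
    {"linear": [-32,-60,0],"twist": [0,0,0]},
    {"linear": [-32,-60,30],"twist": [0,0,0]},
    {"linear": [-32,-60,60],"twist": [0,0,0]},
    {"linear": [-32,-60,72],"twist": [0,0,0]},
    {"linear": [-32,-60,72],"twist": [0,0,0]}
  ],
  "grip": 255
}}

```text
clock: 19.2
eef_pos: [434.9, -130.6, 162.0]
tcp_rot: [-3.062, -0.693, 0.003]
wrist_force: [-0.4, 0.4, 1.0]
opening: 0.003
```

```bash
cat > sw.py <<'E'
import sys
from rel import *
# waypoints relative to the present pose: door opening angle th, clearance off from door mid-plane
def wp(th,off,r=130,z=164):
    Rt=doorR(-4.5-th,0); return np.r_[pin,0]-Rt@[r,off,0]+[0,0,z],Rt
s=arm.get_obs(); R0=R.from_rotvec(s['tcp_rot']).as_matrix(); print(s['clock'],s['eef_pos'].round(1),s['joints'].round(2),round(s['opening'],2))
off=float(sys.argv[1])
for th in map(float,sys.argv[2:]):
    p,Rt=wp(th,off); print(th,(R0.T@(p-s['eef_pos'])).round(1).tolist(),np.degrees(R.from_matrix(R0.T@Rt).as_rotvec()).round(1).tolist())
E
python3 sw.py 20 60 55 50 45 40 35 30 25 20
```

```text
19.2 [ 434.9 -130.6  162. ] [ 0.24  0.44  0.01  2.07 -0.01  0.64 -0.88] 0.0
60.0 [0.3, 38.0, -2.1] [-0.1, 0.1, 0.0]
55.0 [-1.0, 49.4, -2.1] [-0.1, 0.1, -5.0]
50.0 [-1.2, 60.9, -2.2] [-0.1, 0.1, -10.0]
45.0 [-0.5, 72.3, -2.2] [-0.1, 0.1, -15.0]
40.0 [1.3, 83.7, -2.2] [-0.1, 0.1, -20.0]
35.0 [4.0, 94.8, -2.2] [-0.1, 0.0, -25.0]
30.0 [7.7, 105.7, -2.3] [-0.1, 0.0, -30.0]
25.0 [12.3, 116.2, -2.3] [-0.1, 0.0, -35.0]
20.0 [17.8, 126.3, -2.3] [-0.2, 0.0, -40.0]
```

Request:
{"op": "step_arm", "data": {
  "commands": [
    {"linear": [0,12,-2],"twist": [0,0,0]},
    {"linear": [0,22,-2],"twist": [0,0,0]},
    {"linear": [0,29,-2],"twist": [0,0,0]},
    {"linear": [0,35,-2],"twist": [0,0,0]},
    {"linear": [0,41,-2],"twist": [0,0,-2]},
    {"linear": [-1,48,-2],"twist": [0,0,-5]},
    {"linear": [-1,55,-2],"twist": [0,0,-8]},
    {"linear": [-1,62,-2],"twist": [0,0,-11]},
    {"linear": [-0.5,69,-2],"twist": [0,0,-14]},
    {"linear": [0,76,-2],"twist": [0,0,-17]}
  ]
}}

```text
clock: 20.2
eef_pos: [467.9, -199.9, 164.2]
tcp_rot: [-2.925, -1.141, 0.002]
wrist_force: [-0.3, 0.2, 0.6]
opening: -0.004
```

```bash
python3 -W ignore -c "
from dchk import *
dchk('c2')"; python3 sw.py 20 40 35 30 25 20 15 10 7 5 3 1 0
```

```text
top 164 z 186.45802883271847 dir -139.33858 offset -1.2994294798001604 r 7.3048730246814575 125.08979642158495
side 605 z 185.7864074338923 dir -138.01688 offset -3.782965302121191 r 11.918560818872404 181.86008343906454
20.3 [ 468.1 -200.6  164.1] [ 0.42  0.5  -0.08  1.92  0.06  0.72 -0.53] -0.01
40.0 [-0.4, 6.4, 0.1] [-0.1, 0.0, -3.1]
35.0 [-1.0, 17.8, 0.1] [-0.1, 0.0, -8.1]
30.0 [-0.7, 29.3, 0.1] [-0.1, 0.0, -13.1]
25.0 [0.7, 40.7, 0.1] [-0.1, -0.0, -18.1]
20.0 [3.0, 51.9, 0.1] [-0.1, -0.0, -23.1]
15.0 [6.4, 62.9, 0.1] [-0.1, -0.0, -28.1]
10.0 [10.6, 73.5, 0.0] [-0.1, -0.0, -33.1]
7.0 [13.6, 79.7, 0.0] [-0.1, -0.0, -36.1]
5.0 [15.8, 83.8, 0.0] [-0.1, -0.0, -38.1]
3.0 [18.1, 87.7, 0.0] [-0.1, -0.0, -40.1]
1.0 [20.6, 91.6, 0.0] [-0.1, -0.0, -42.1]
0.0 [21.9, 93.5, 0.0] [-0.1, -0.0, -43.1]
```

The door follows (about 44° open). Continuing the swing.

Request:
{"op": "step_arm", "data": {
  "commands": [
    {"linear": [-0.4,6.4,0],"twist": [0,0,-3]},
    {"linear": [-0.7,13.5,0],"twist": [0,0,-6]},
    {"linear": [-1,21,0],"twist": [0,0,-9.5]},
    {"linear": [-0.7,29,0],"twist": [0,0,-13]},
    {"linear": [0,36.5,0],"twist": [0,0,-16]},
    {"linear": [1.5,44,0],"twist": [0,0,-19.5]},
    {"linear": [3,51.5,0],"twist": [0,0,-23]},
    {"linear": [5,58.5,0],"twist": [0,0,-26]},
    {"linear": [7,64.5,0],"twist": [0,0,-29]},
    {"linear": [9,70,0],"twist": [0,0,-31.5]}
  ]
}}

```text
clock: 21.3
eef_pos: [522.0, -246.3, 164.2]
tcp_rot: [-2.509, -1.889, 0.001]
wrist_force: [-0.5, 0.6, -0.2]
opening: 0.003
```

```bash
python3 -W ignore -c "
from dchk import *
dchk('c3')"; python3 sw.py 20 12 10 8 6 4 2 0 -1
```

```text
top 193 z 186.49619954071477 dir -107.74252 offset 0.049937488115393336 r 15.61153414612471 120.70304276667305
side 407 z 185.52676165256753 dir -104.434395 offset 3.7106900613806815 r 83.77211938532989 183.99845254196563
21.4 [ 522.4 -246.5  164.1] [ 0.55  0.6  -0.23  1.73  0.18  0.83 -0.05] -0.0
12.0 [0.3, -1.1, 0.1] [-0.0, -0.0, 0.3]
10.0 [-0.3, 3.4, 0.1] [-0.0, -0.0, -1.7]
8.0 [-0.8, 8.0, 0.1] [-0.0, -0.0, -3.7]
6.0 [-1.1, 12.6, 0.1] [-0.0, -0.0, -5.7]
4.0 [-1.3, 17.2, 0.1] [-0.0, -0.0, -7.7]
2.0 [-1.3, 21.8, 0.1] [-0.0, -0.0, -9.7]
0.0 [-1.2, 26.3, 0.1] [-0.0, -0.0, -11.7]
-1.0 [-1.0, 28.6, 0.1] [-0.0, -0.0, -12.7]
```

Request:
{"op": "step_arm", "data": {
  "commands": [
    {"linear": [-0.3,4,0],"twist": [0,0,-1.7]},
    {"linear": [-0.8,8,0],"twist": [0,0,-3.7]},
    {"linear": [-1,12,0],"twist": [0,0,-5.5]},
    {"linear": [-1.2,16,0],"twist": [0,0,-7]},
    {"linear": [-1.3,19,0],"twist": [0,0,-8.5]},
    {"linear": [-1.3,21,0],"twist": [0,0,-9.5]},
    {"linear": [-1.3,23,0],"twist": [0,0,-10.3]}
  ]
}}

```text
clock: 22.1
eef_pos: [544.2, -254.1, 164.1]
tcp_rot: [-2.33, -2.106, -0.0]
wrist_force: [-0.3, -0.1, 0.3]
opening: -0.001
```

```bash
cat >> dchk.py <<'E'
def edge():
    # front face of door, from top and side clouds: cab coords
    X=np.array([.9969,-.0785]);Y=np.array([.0785,.9969]);O=np.array([576.5,-223.1])
    for n in('top','side'):
        im,d=arm.capture(n); w=cloud(n,d).reshape(-1,3); w=w[np.isfinite(w).all(1)]
        q=np.c_[(w[:,:2]-O)@X,(w[:,:2]-O)@Y,w[:,2]]
        for lo,hi in((60,80),(20,40),(-20,0),(-40,-20),(-60,-50),(-82,-62)):
            b=q[(abs(q[:,2]-187)<3)&(q[:,1]>lo)&(q[:,1]<hi)&(q[:,0]<-.5)&(q[:,0]>-45)]
            if len(b)>3: print(n,lo,len(b),np.percentile(b[:,0],[5,50,95]).round(1))
E
python3 -W ignore -c "
from dchk import *
edge()"; python3 sw.py 20 2 0 -1
```

```text
top 60 51 [-14.   -7.8  -0.8]
top 20 44 [-15.2 -10.3  -4.7]
top -20 42 [-16.2 -12.   -1. ]
side -40 58 [-29.6 -26.4  -5.8]
side -60 60 [-15.3 -10.3  -5.4]
side -82 116 [-16.2 -11.4  -6.4]
22.2 [ 544.3 -254.1  164.1] [ 0.57  0.64 -0.28  1.66  0.22  0.87  0.1 ] 0.0
2.0 [0.2, -1.5, 0.1] [-0.0, -0.0, 0.7]
0.0 [-0.5, 3.1, 0.1] [-0.0, -0.0, -1.3]
-1.0 [-0.8, 5.4, 0.1] [-0.0, -0.0, -2.3]
```

Request:
{"op": "step_arm", "data": {
  "commands": [
    {"linear": [0,1,0],"twist": [0,0,-0.4]},
    {"linear": [-0.2,2,0],"twist": [0,0,-0.8]},
    {"linear": [-0.4,3,0],"twist": [0,0,-1.3]},
    {"linear": [-0.5,4,0],"twist": [0,0,-1.5]},
    {"linear": [-0.5,4.6,0],"twist": [0,0,-1.5]}
  ]
}}

```text
clock: 22.7
eef_pos: [545.2, -254.9, 163.9]
tcp_rot: [-2.299, -2.131, 0.008]
wrist_force: [-9.5, 1.2, 5.9]
opening: -0.004
```

Request:
{"op": "step_arm", "data": {
  "commands": [
    {"linear": [0,-8,0],"twist": [0,0,0]},
    {"linear": [0,-25,0],"twist": [0,0,0]},
    {"linear": [0,-60,-20],"twist": [0,0,0]},
    {"linear": [0,-110,-60],"twist": [0,0,0]},
    {"linear": [0,-150,-100],"twist": [0,0,0]},
    {"linear": [0,-180,-130],"twist": [0,0,0]},
    {"linear": [0,-180,-130],"twist": [0,0,0]},
    {"linear": [0,-180,-130],"twist": [0,0,0]}
  ]
}}

```text
clock: 23.5
eef_pos: [366.8, -242.2, 297.2]
tcp_rot: [-2.305, -2.133, 0.007]
wrist_force: [0.6, 0.1, -0.4]
opening: 0.002
```

```bash
python3 -W ignore - <<'E'
from dchk import *
edge(); dchk('f')
c=cam('wrist'); im,d=arm.capture('wrist'); cv2.imwrite('pics/fw.png',im[:,:,::-1])
w=cloud('wrist',d,c).reshape(-1,3); w=w[np.isfinite(w).all(1)]
X=np.array([.9969,-.0785]);Y=np.array([.0785,.9969]);O=np.array([576.5,-223.1]); q=np.c_[(w[:,:2]-O)@X,(w[:,:2]-O)@Y,w[:,2]]
for lo in range(-90,90,20):
    b=q[(abs(q[:,2]-187)<3)&(q[:,1]>lo)&(q[:,1]<lo+15)&(q[:,0]<.5)&(q[:,0]>-45)]
    if len(b)>3: print('wrist',lo,len(b),np.percentile(b[:,0],[3,50,97]).round(1))
im2,d2=arm.capture('top'); w=cloud('top',d2)
for n in('top','side'):
    im,d=arm.capture(n); w=cloud(n,d).reshape(-1,3)
    m=(w[:,2]>262)&(w[:,2]<292)&(np.hypot(w[:,0]-628.3,w[:,1]+227.1)<40); Q=w[m]; print('shaker',n,len(Q),cv2.minEnclosingCircle(Q[:,:2].astype(np.float32)),Q[:,2].max())
a=cv2.imread('pics/f_top.png')[130:270,350:490]; b=cv2.imread('pics/f_side.png')[240:460,280:500]
cv2.imwrite('pics/fin.png',np.hstack([cv2.resize(a,(400,400),interpolation=2),cv2.resize(b,(400,400),interpolation=2)]))
print(arm.get_obs()['eef_pos'])
E
```

```text
top 60 50 [-14.2  -8.6  -0.7]
top 20 39 [-17.1 -11.   -6.7]
top -20 35 [-20.3 -15.4  -0.9]
top -40 37 [-21.  -16.2  -8.8]
top -60 12 [-23.5 -17.1 -12.9]
top -82 30 [-23.3 -18.2  -6.8]
side 60 75 [-11.9  -6.7  -1.9]
side 20 91 [-14.8  -9.5  -3.9]
side -20 106 [-17.8 -12.6  -7.5]
side -40 111 [-18.6 -13.4  -8.2]
side -60 49 [-19.9 -15.2 -10.4]
side -82 104 [-21.3 -16.9 -11.6]
top 281 z 186.06972362480928 dir -99.354195 offset -0.7598236853856175 r 14.8144203961043 183.11131657135624
side 835 z 186.13794434803015 dir -98.24362 offset -1.7023649171946076 r 11.701611284410681 183.7375620684199
wrist -70 11 [-22.6 -17.  -13.2]
wrist -50 38 [-22.  -19.9 -15.9]
shaker top 378 ((627.6102905273438, -226.66615295410156), 22.156599044799805) 290.8904419700352
shaker side 1054 ((629.34130859375, -227.44772338867188), 22.032472610473633) 289.3566352443362
[ 367.30859888 -241.26979906  294.38532957]
```

View pics/fin.png

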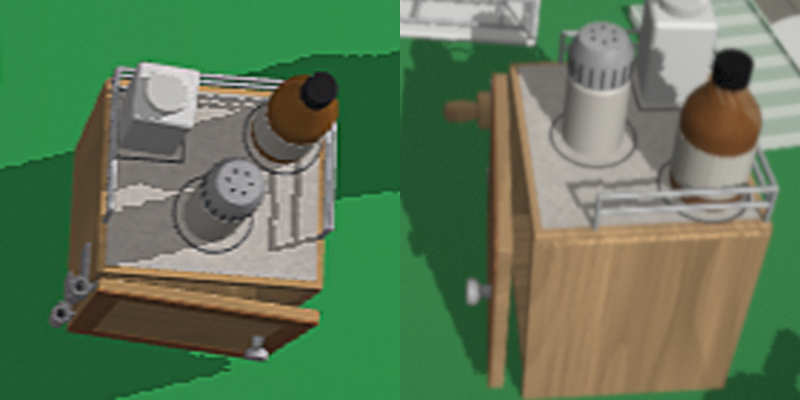

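The shaker stands upright in its ring. The door is still about 4° open: after touching its stop it rebounded or was dragged back when I pulled away. I'll push again more gently and retreat slowly.

```bash
python3 sw.py 45 4; python3 sw.py 28 4
```

```text
23.9 [ 367.3 -241.3  294.4] [ 0.81  0.26 -0.35  1.9   0.11  1.01  0.33] -0.0
4.0 [3.1, 147.9, 128.9] [-0.6, -0.1, 4.2]
23.9 [ 367.3 -241.3  294.4] [ 0.81  0.26 -0.35  1.9   0.11  1.01  0.33] -0.0
4.0 [1.8, 164.9, 128.7] [-0.6, -0.1, 4.2]
```

Request:
{"op": "step_arm", "data": {
  "commands": [
    {"linear": [0,30,30],"twist": [0,0,1]},
    {"linear": [0,65,65],"twist": [0,0,2]},
    {"linear": [1,100,100],"twist": [-0.3,0,3]},
    {"linear": [2,130,120],"twist": [-0.6,0,4]},
    {"linear": [3,148,129],"twist": [-0.6,0,4.2]},
    {"linear": [2.5,156,129],"twist": [-0.6,0,4]},
    {"linear": [2,162,129],"twist": [-0.6,0,4]},
    {"linear": [2,165,129],"twist": [-0.6,0,4]},
    {"linear": [2,165,129],"twist": [-0.6,0,4]}
  ]
}}

```text
clock: 24.8
eef_pos: [530.7, -251.6, 164.6]
tcp_rot: [2.377, 2.055, 0.003]
wrist_force: [0.6, 0.5, 0.7]
opening: -0.003
```

```bash
python3 sw.py 20 4 3 2 1.5 1 0.5 0
```

```text
24.8 [ 530.7 -251.6  164.6] [ 0.59  0.62 -0.29  1.7   0.22  0.85  0.06] -0.0
4.0 [0.2, 7.8, 0.6] [0.1, -0.1, 0.2]
3.0 [-0.1, 10.1, 0.6] [0.1, -0.1, -0.8]
2.0 [-0.4, 12.4, 0.6] [0.1, -0.1, -1.8]
1.5 [-0.6, 13.5, 0.7] [0.1, -0.1, -2.3]
1.0 [-0.7, 14.6, 0.7] [0.1, -0.1, -2.8]
0.5 [-0.8, 15.8, 0.7] [0.1, -0.1, -3.3]
0.0 [-0.9, 16.9, 0.7] [0.1, -0.1, -3.8]
```

Request:
{"op": "step_arm", "data": {
  "commands": [
    {"linear": [0,2,0.6],"twist": [0,0,0]},
    {"linear": [0,4,0.6],"twist": [0,0,0]},
    {"linear": [0,6,0.6],"twist": [0,0,0]},
    {"linear": [0,7.5,0.6],"twist": [0,0,0]},
    {"linear": [0,9,0.6],"twist": [0,0,-0.5]},
    {"linear": [-0.2,10.2,0.6],"twist": [0,0,-1]},
    {"linear": [-0.3,11.3,0.6],"twist": [0,0,-1.5]},
    {"linear": [-0.4,12.2,0.6],"twist": [0,0,-2]},
    {"linear": [-0.4,13,0.6],"twist": [0,0,-2.4]},
    {"linear": [-0.4,13.5,0.6],"twist": [0,0,-2.8]}
  ]
}}

```text
clock: 25.8
eef_pos: [544.1, -254.0, 164.0]
tcp_rot: [2.325, 2.113, 0.003]
wrist_force: [0.3, 0.4, 0.2]
opening: -0.005
```

```bash
python3 -W ignore -c "
from dchk import *
edge();print(arm.get_obs()['eef_pos'],arm.get_obs()['wrist_force'])"
```

```text
top 60 45 [-13.1  -7.   -0.9]
top 20 39 [-15.4 -10.6  -4.5]
top -20 31 [-17.6 -13.5  -7.1]
top -40 4 [-43.7 -37.2 -30.5]
side -40 56 [-32.2 -26.6  -5.9]
side -60 55 [-16.2 -11.5  -6.5]
side -82 110 [-17.2 -12.1  -7.2]
[ 544.08363401 -253.9728922   164.04289742] [-0.03327615 -0.017396    0.18951854]
```

Contact force is zero and the door is about 2° open. The earlier 9.5 N probably came from the finger linkage touching the cabinet's top edge, so I'll push from higher up, with only the fingertips level with the door's top.

Request:
{"op": "step_arm", "data": {
  "commands": [
    {"linear": [0,-2,0],"twist": [0,0,0]},
    {"linear": [0,-3,-6],"twist": [0,0,0]},
    {"linear": [0,-3,-12],"twist": [0,0,0]},
    {"linear": [0,-3,-17],"twist": [0,0,0]},
    {"linear": [0,-3,-18],"twist": [0,0,0]},
    {"linear": [0,-2,-18],"twist": [0,0,0]},
    {"linear": [0,-1,-18],"twist": [0,0,0]},
    {"linear": [0,0,-18],"twist": [0,0,0]},
    {"linear": [0,1,-18],"twist": [0,0,-0.2]},
    {"linear": [0,1.7,-18],"twist": [0,0,-0.4]}
  ]
}}

```text
clock: 26.9
eef_pos: [545.8, -254.1, 181.8]
tcp_rot: [-2.318, -2.121, -0.003]
wrist_force: [-0.2, -0.0, 0.0]
opening: -0.002
```

Request:
{"op": "step_arm", "data": {
  "commands": [
    {"linear": [0,0.7,0],"twist": [0,0,-0.3]},
    {"linear": [0,1.3,0],"twist": [0,0,-0.6]},
    {"linear": [0,1.8,0],"twist": [0,0,-0.8]}
  ]
}}

```text
clock: 27.2
eef_pos: [547.5, -254.3, 181.8]
tcp_rot: [-2.302, -2.137, -0.003]
wrist_force: [0.3, 0.5, -0.1]
opening: -0.002
```

```bash
python3 -W ignore -c "
from dchk import *
edge();print(arm.get_obs()['eef_pos'],arm.get_obs()['wrist_force'])"
```

```text
top 60 46 [-13.2  -6.9  -0.8]
top 20 43 [-13.2  -8.5  -3.7]
top -20 41 [-14.7  -9.4  -0.9]
top -40 16 [-41.2 -22.6  -6.3]
side -20 12 [-6.3 -4.3 -1.6]
side -40 104 [-35.8  -7.3  -2.1]
side -60 55 [-12.5  -7.4  -2.8]
side -82 116 [-13.2  -7.8  -3. ]
[ 547.59146168 -254.28206137  181.78941398] [-0.63145648  0.72541158  0.02434038]
```

Request:
{"op": "step_arm", "data": {
  "commands": [
    {"linear": [0,0.5,0],"twist": [0,0,-0.1]},
    {"linear": [0,1,0],"twist": [0,0,-0.3]},
    {"linear": [0,1.4,0],"twist": [0,0,-0.4]},
    {"linear": [0,1.7,0],"twist": [0,0,-0.4]}
  ]
}}

```text
clock: 27.7
eef_pos: [549.3, -254.4, 181.8]
tcp_rot: [-2.295, -2.145, -0.003]
wrist_force: [-0.4, -0.1, 0.2]
opening: -0.005
```

Request:
{"op": "step_arm", "data": {
  "commands": [
    {"linear": [0,-0.5,0],"twist": [0,0,0]},
    {"linear": [0,-1.5,0],"twist": [0,0,0]},
    {"linear": [0,-4,0],"twist": [0,0,0]},
    {"linear": [0,-9,0],"twist": [0,0,0]},
    {"linear": [0,-18,0],"twist": [0,0,0]},
    {"linear": [0,-40,-10],"twist": [0,0,0]},
    {"linear": [0,-80,-50],"twist": [0,0,0]},
    {"linear": [0,-120,-90],"twist": [0,0,0]},
    {"linear": [0,-160,-120],"twist": [0,0,0]},
    {"linear": [0,-160,-120],"twist": [0,0,0]}
  ]
}}

```text
clock: 28.7
eef_pos: [386.4, -244.4, 304.6]
tcp_rot: [2.296, 2.139, 0.001]
wrist_force: [-0.0, 0.8, -0.7]
opening: -0.004
```

```bash
python3 -W ignore - <<'E'
from dchk import *
edge(); dchk('g')
for n in('top','side'):
    im,d=arm.capture(n); w=cloud(n,d).reshape(-1,3)
    m=(w[:,2]>262)&(w[:,2]<292)&(np.hypot(w[:,0]-628.3,w[:,1]+227.1)<40); Q=w[m]; print('shaker',n,cv2.minEnclosingCircle(Q[:,:2].astype(np.float32)),Q[:,2].max())
a=cv2.imread('pics/g_top.png')[130:270,350:490]; b=cv2.imread('pics/g_side.png')[240:460,280:500]
cv2.imwrite('pics/fin2.png',np.hstack([cv2.resize(a,(400,400),interpolation=2),cv2.resize(b,(400,400),interpolation=2)]))
# bystanders: change vs start in the top view
a0=cv2.imread('pics/top0.png'); a1=cv2.imread('pics/g_top.png')
for nm,(u0,u1,v0,v1) in dict(rack=(140,270,180,315),cup=(300,345,270,312),pin=(305,335,165,260),steam=(240,330,315,405),tray=(250,350,100,165)).items(): print(nm,cv2.absdiff(a0[v0:v1,u0:u1],a1[v0:v1,u0:u1]).mean().round(2))
E
```

```text
top 60 46 [-13.5  -7.3  -1.2]
top 20 39 [-13.5  -8.5  -4. ]
top -20 31 [-14.2  -8.8  -0.8]
top -40 33 [-14.9  -9.3  -4.5]
top -60 18 [-15.5  -9.7  -5.7]
top -82 30 [-15.9 -10.   -0.7]
side 60 69 [-10.8  -6.3  -1.3]
side 20 86 [-11.2  -6.1  -0.9]
side -20 103 [-11.9  -6.8  -1.5]
side -40 108 [-12.4  -7.2  -2.1]
side -60 54 [-12.5  -7.3  -2.4]
side -82 115 [-13.1  -8.   -2.9]
top 290 z 186.39768488998084 dir -95.93736 offset 0.43485122000443077 r 15.635061386814892 182.39867283271235
side 807 z 186.15217716855466 dir -95.34106 offset -1.1538541367273183 r 11.959803247438241 183.81020173298216
shaker top ((626.9916381835938, -226.52633666992188), 22.2919864654541) 290.5246277594797
shaker side ((629.2310180664062, -227.87452697753906), 22.000402450561523) 289.2832543596989
rack 22.18
cup 6.78
pin 3.27
steam 9.11
tray 6.51
```

View pics/fin2.png

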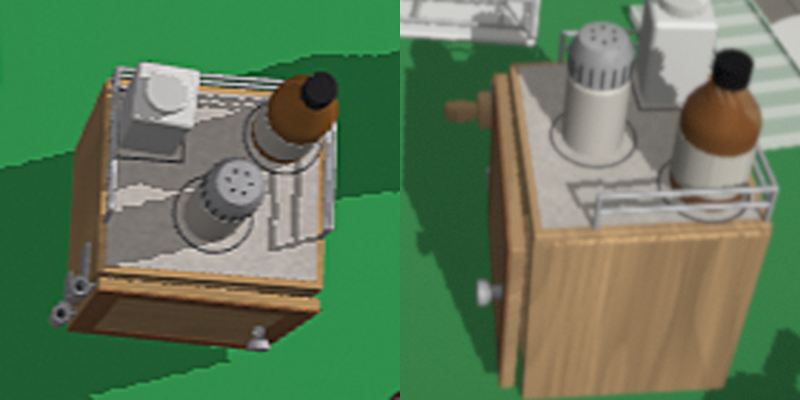

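The door is shut to within about 1° (2–4 mm at the edge), and the shaker is 1–2 mm from the ring's centre. One last gentle nudge closes it completely.

```bash
python3 - <<'E'
from rel import *
s=arm.get_obs(); go([534,-253.2,182],doorR(-4.5,0)); go([549.3,-254.4,182],doorR(-4.5,0))
E
```

```text
clk 29.0 pos [ 390.2 -243.4  300.3] rv [-2.292 -2.145 -0.004] j [ 0.8   0.28 -0.38  1.85  0.12  1.03  0.31] op 0.002 F [0.4 0.5 1.4]
  lin [ -0.7 144.2 118.2] tw [-0.01 -0.2   0.7 ]
clk 29.0 pos [ 390.2 -243.4  300.3] rv [-2.292 -2.145 -0.004] j [ 0.8   0.28 -0.38  1.85  0.12  1.03  0.31] op 0.002 F [0.4 0.5 1.4]
  lin [ -0.9 159.5 118.2] tw [-0.01 -0.2   0.7 ]
```

Request:
{"op": "step_arm", "data": {
  "commands": [
    {"linear": [0,35,30],"twist": [0,0,0]},
    {"linear": [0,75,65],"twist": [0,0,0]},
    {"linear": [0,110,95],"twist": [0,0,0]},
    {"linear": [0,133,114],"twist": [0,0,0]},
    {"linear": [0,144,118],"twist": [0,0,0.3]},
    {"linear": [-0.5,150,118],"twist": [0,0,0.5]},
    {"linear": [-0.8,154,118],"twist": [0,0,0.7]},
    {"linear": [-0.8,156.5,118],"twist": [0,0,0.7]},
    {"linear": [-0.8,158.5,118],"twist": [0,0,0.7]},
    {"linear": [-0.8,160,118],"twist": [0,0,0.7]}
  ]
}}

```text
clock: 30.0
eef_pos: [549.6, -254.7, 183.3]
tcp_rot: [-2.307, -2.131, -0.004]
wrist_force: [0.4, 0.6, 0.6]
opening: 0.001
```

Request:
{"op": "step_arm", "data": {
  "commands": [
    {"linear": [0,0.5,0],"twist": [0,0,0]},
    {"linear": [0,1,0],"twist": [0,0,0]},
    {"linear": [0,1.5,0],"twist": [0,0,0]}
  ]
}}

```text
clock: 30.3
eef_pos: [550.8, -255.0, 183.5]
tcp_rot: [-2.307, -2.131, -0.003]
wrist_force: [-1.5, -1.1, 1.5]
opening: 0.002
```

Now a slow retreat and a check.

Request:
{"op": "step_arm", "data": {
  "commands": [
    {"linear": [0,-0.5,0],"twist": [0,0,0]},
    {"linear": [0,-1.5,0],"twist": [0,0,0]},
    {"linear": [0,-4,0],"twist": [0,0,0]},
    {"linear": [0,-9,0],"twist": [0,0,0]},
    {"linear": [0,-18,0],"twist": [0,0,0]},
    {"linear": [0,-40,-10],"twist": [0,0,0]},
    {"linear": [0,-80,-50],"twist": [0,0,0]},
    {"linear": [0,-120,-90],"twist": [0,0,0]},
    {"linear": [0,-150,-120],"twist": [0,0,0]},
    {"linear": [0,-150,-120],"twist": [0,0,0]}
  ]
}}

```text
clock: 31.3
eef_pos: [398.6, -244.3, 307.4]
tcp_rot: [2.307, 2.124, 0.002]
wrist_force: [0.3, 0.3, -0.9]
opening: 0.003
```

```bash
python3 -W ignore - <<'E'
from dchk import *
edge(); dchk('h'); s=arm.get_obs(); print(s['eef_pos'],s['wrist_force'])
a=np.load('top0.npy'); im,d=arm.capture('top'); w0=cloud('top',a); w1=cloud('top',d)
for nm,(u0,u1,v0,v1,z0,z1) in dict(cup=(300,345,270,312,70,100),board=(170,226,255,300,60,145),bowl=(205,240,200,230,55,80),pin=(305,335,165,260,20,45),steam=(240,330,315,405,15,100),tray=(250,350,100,165,8,25),bottle=(430,475,150,200,215,320),box=(385,425,145,190,250,300)).items():
    r=[]
    for w in(w0,w1):
        q=w[v0:v1,u0:u1].reshape(-1,3); q=q[(q[:,2]>z0)&(q[:,2]<z1)]; r.append(np.median(q,0) if len(q) else np.full(3,np.nan))
    print(nm,(r[1]-r[0]).round(1))
E
```

```text
top 60 47 [-13.1  -7.7  -0.9]
top 20 37 [-12.9  -8.   -3.6]
top -20 35 [-14.   -7.8  -1.1]
top -40 30 [-13.9  -8.   -1.8]
top -60 13 [-13.5 -10.   -4.8]
top -82 30 [-14.6  -9.8  -0.6]
side 60 73 [-10.5  -5.6  -1.1]
side 20 83 [-10.6  -5.8  -0.9]
side -20 99 [-11.1  -6.3  -1.4]
side -40 108 [-11.1  -6.2  -1.1]
side -60 56 [-11.2  -5.6  -1.3]
side -82 114 [-11.7  -6.6  -1.7]
top 296 z 186.23607656148113 dir -95.02979 offset 0.9394009834476496 r 13.329090178399271 182.2204726553036
side 785 z 186.11546575401616 dir -94.87251 offset -0.8687978024079932 r 11.979702300100206 183.43225547893957
[ 401.21810331 -243.13510189  302.5426235 ] [-0.1945693   0.4877024  -0.22538345]
cup [-0.7  0.8  0.3]
board [-1.9  3.1  2.9]
bowl [-12.1   4.5  -0.6]
pin [ 0.8  0.  -0. ]
steam [-0.   0.1 -0.2]
tray [ 0.6  0.1 -0.1]
bottle [-3.4  3.7  5.4]
box [-0.1  0.1 -0.3]
```

```bash
python3 -c "
from plant import arm
print(arm.job_done())"
```

```text
the job is handed in; nothing more can be done
None
```

I finished both parts and handed the job in at about 31.5 s of the 72 s allowed. The hand-in reports no verdict.

**Shaker:** It stands upright in the empty ring. The two fixed cameras put it 1–2 mm from the ring's centre, against 12 mm allowed.

**Door:** I hung it about 60° open, lowered it over both pins until the force showed it seated, and pushed it shut with closed fingers.
- **Height:** Its top edge reads about 186 mm high, against 187 mm nominal.
- **Shut angle:** It is within about 0.5° of shut, roughly 1–2 mm at the free edge against 10 mm allowed.
- **Hinge:** The cameras put the door's line within about 1 mm of the pins' axis. I did not check the lower knuckle directly, but a door at this height and angle fits both knuckles being down.

**What went wrong on the way:** My first push to close the door met about 9.5 N and left it about 4° open. The likely cause is the finger linkage touching the cabinet's top edge. Two gentler pushes from higher up closed it.

**Other things in the scene:**
- The cup, rolling pin, steamer, tray and toothpick box moved less than about 1 mm in the top camera.
- The bowl, board and bottle read shifts of up to 13 mm. I put these down to what each camera could see changing (door gone, shaker added) and did not confirm it; the limit is 30 mm.

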